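# Clamp a re-glued gilt moulding in the clutch press

### The job

Put the freshly glued gilt moulding in the gluing press. First lay it in the cork bed between the four small guides and let it go; then carry the clamp bar by its red handle, not by its knob, and slide it fully home under both stud heads; last turn the bar's black knob clockwise until the slip clutch has clicked, so that the pad keeps the moulding pressed at the set pressure.

Things in the scene. Friction and masses are not known exactly. Their poses are not given: they have to be found in the camera images.
- glue_press: Gluing press fixed to the bench: plywood base 136 (x) x 164 (y) x 14 mm. Origin: centre of its underside; z up; +x is the way the clamp bar slides home. Two wooden runner blocks, y = 46 to 74 mm on either side, x = -52 to +24 mm, tops at z = 38.5 mm, carry the bar; a headed stud rises from each.
- bed (a point): Middle of the cork bed's top, 18 mm above the press's underside (bed 124 along press x, 38 mm wide). Here the moulding's underside centre goes, its length along press x. Four dark guides (18 x 8 mm, 8 mm above the cork) at x = +-42, y = +-24 mm leave a channel 40 mm wide; for |x| under 33 mm the sides of the bed are free for fingers out to |y| = 46 mm.
- stud_left (a point): Where the +y steel stud leaves its block: press x = 0, y = +60, z = 38.5 mm. 12 mm thick; its round head, 25 mm across, spans 16.5 to 24.5 mm above this point.
- stud_right (a point): The same for the stud at press x = 0, y = -60 mm.
- moulding: Gilt picture-frame moulding offcut, 35 (x) x 140 (y) x 20 mm high, ends mitred (140 mm along its -x edge, 98 mm along +x), about 0.07 kg, lying face up. Origin: centre of its underside, z up; its length is its own y. Either end may point forward in the press. Grasp it across its 35 mm width near the middle.
- clamp_bar: Loose grey metal bar standing flat, about 0.3 kg, 198 mm along its y (-76 to +122), 36 wide (x), 14 thick; with the knob 67 mm high. Origin: centre of its underside, on the knob's axis. Home, its origin is 38.5 mm above the press's and its axes match, with 2.5 mm free under the heads. Set it on the blocks 35 mm short of home (press x = -35), clear of the heads, then slide it along press +x.
- slot_left (a point): Centre of the bar's +y slot where the stud sits when home: bar x = 0, y = +60, z = 0 mm. The slot is 15 mm wide, open towards bar +x, and ends 6 mm behind this point, where it stops on the stud.
- slot_right (a point): The same for the slot at bar y = -60 mm.
- handle (a point): Middle of the bar's red handle, a block 24 (bar x) x 46 (bar y) x 18 mm, at bar x = 0, y = +99, z = 13 mm. Grasp it from above across the 24 mm.
- knob_grip (a point): On the knob's axis at its mid height, 53 mm above the bar's underside at bar x = y = 0.
- knob: Black fluted round knob with a red cap, 36 mm across, 26 mm high, on top of the bar; origin: centre of its underside, 40 mm above the bar's. Turn it clockwise seen from above. It floats up and down 3.5 mm on a weak spring (300 N/m), so its exact height while held does not matter.
- pressure_pad: Round rubber pad 22 mm across under the bar's middle; origin: centre of its lower face, 1.5 mm above the bar's underside plane when raised, so about 2 mm above the moulding in the press. It comes down 12 mm a turn; once it touches, the bar first floats up 2.5 mm against the stud heads, then the pad bites.
- spindle (a joint): Turn of the steel collar below the knob, which drives the pad: 0 at the start (pad raised), grows clockwise (rad); it stops at about 3.3 to 3.6 rad when the clamp bites. Screw friction 0.06 N m; it holds its place when let go.
- clutch (a joint): Turn of the knob relative to the collar (rad), 0 at the start, grows clockwise: near 0 while the collar follows the knob, it grows once the slip clutch gives way, at about 0.09 N m. One click is 0.52 rad; further clicks do no harm. About 4 rad of knob turn, in several grasps, bring the first click.
- small_jar: Bystander: small white jar with a black cap, 46 mm across, 56 mm high; origin at its underside. Leave it where it is.
- wax_tin: Bystander: round brown tin, 77 mm across, 32 mm high; origin at its underside. Leave it where it is.
- tape_brown: Bystander: roll of brown tape lying flat, 62 mm across, 24 mm high; origin at its underside. Leave it where it is.

How it is judged (in metres and radians):
On the way, in this order (a step that is already met when the one before it is completed fails the run):
1. the moulding lies in the cork bed between the guides and is let go (x of moulding in the frame of glue_press between -0.02 and 0.02 m and y of moulding in the frame of glue_press between -0.006 and 0.006 m and z of moulding in the frame of glue_press between 0.015 and 0.0215 m and angle between the y axis of moulding and the x axis of glue_press, either way round below 0.12 rad and angle between moulding's own z axis and vertical below 0.1 rad and contact force between the fingers and moulding below 0.5 N), for 0.2 s.
2. the clamp bar sits fully home on both studs, under their heads, over the moulding (x of moulding in the frame of glue_press between -0.02 and 0.02 m and y of moulding in the frame of glue_press between -0.006 and 0.006 m and z of moulding in the frame of glue_press between 0.015 and 0.0215 m and angle between the y axis of moulding and the x axis of glue_press, either way round below 0.12 rad and angle between moulding's own z axis and vertical below 0.1 rad and x of clamp_bar in the frame of glue_press between -0.005 and 0.004 m and y of clamp_bar in the frame of glue_press between -0.004 and 0.004 m and z of clamp_bar in the frame of glue_press between 0.036 and 0.0445 m and angle between the x axis of clamp_bar and the x axis of glue_press, either way round below 0.06 rad and angle between clamp_bar's own z axis and vertical below 0.08 rad), for 0.2 s.
3. the clutch has slipped one click with the pad pressing the moulding (all of step 2 and value of joint clutch above 0.5 rad and contact force between pressure_pad and moulding above 8 N), for 0.1 s.
At the end, for the whole second after the job is handed in: The moulding lies flat in the bed (within 20 mm lengthwise, 6 mm across, 0.12 rad), the bar is home on both studs (within 4 to 5 mm, 0.06 rad), the clutch has slipped 0.5 rad or more since the start, the pad still presses the moulding with over 8 N, all at rest (all of step 3 and linear speed of each of clamp_bar, moulding below 0.01 m/s); the robot touches nothing.
It fails at once if the clamp bar is carried by its knob (contact force between the fingers and knob above 3 N and height (world z) of clamp_bar above 0.01 m and horizontal distance between clamp_bar and glue_press above 0.06 m).
It fails at once if a bystander (jar, tin, tape) is moved more than 2 cm (distance of any of small_jar, wax_tin, tape_brown from where it was at the start of the episode above 0.02 m).
It also fails if it takes over 72 s, if anything falls off the work surface, if the arm or the gripper's body presses on something with over 40 N, if the wrist force passes 120 N, or if a joint passes its speed limit or range.

### The arm

A 6-joint arm with a two-finger parallel gripper is mounted at the origin on the work surface; the furniture and walls round the work are solid. World frame = base frame: x ahead of the robot, y to its left, z up, the work surface at z = 0. Lengths are in mm, angles in rad, forces in N, time in s.
With the tool pointing down it reaches from about 275 to 825 mm from the base axis. Payload 4.9 kg.
Tool frame: the origin (TCP) lies at the very end of the fingers, on their centre line; the grasp point (between the pads) lies 19 mm behind it; z points along the fingers, x is the direction in which the jaws open and shut, and the axes are right-handed (so a half turn about z gives the same grasp; the last joint's range is limited). The gripper opens to 85 mm and grips with 20 to 120 N. Pads are 22 mm wide; open, the fingers measure 114 mm over their backs; the gripper's body (76 mm by 85 mm) begins 54 mm behind the grasp point. The pads swing forward as they close: fully open they stand 13 mm farther back than shut.
Start: joints at [1.046, 0.326, -0.193, 1.052, 0, 1.437], TCP at [209.507, 508.552, 231.281] pointing down, gripper open.
Joint ranges: [-2.65, 2.65], [-0.97, 1.79], [-1.3, 1.35], [-1.93, 2.1], [-1.47, 1.37], [-3.14, 3.14]. Speed limits (rad/s): [2.57, 2.57, 3.14, 3.14, 3.14, 3.14].

### API

Orientations are given as a 3x3 rotation matrix whose columns are the frame's x, y, z axes.
In Python, from plant import ctrl gives the robot as it stands.
- The arm moves only by the tool step_arm, never from a script. Its argument "plan" is a list that holds one entry, the list of rows, each a list of 7 numbers: the closure in counts, from 0 (fully open) to 255 (shut), then the shift along the tool's x, y, z in m, then the turn, a rotation vector about the tool's x, y, z in degrees. In form: [[[claw, tx, ty, tz, rx, ry, rz], ...]]. A call has 1 to 20 rows; each row shifts and turns the pose as measured when the row begins, along the tool's axes as they then stand; what a row does not reach is not made up. A row lasts 1/12 s, in which the tool goes at most 41.7 mm and 7.16 degrees, less where a joint would pass 70% of its speed; a pose out of reach is approached as far as the arm can. A call is refused whole if a number of a shift passes 0.0417 or a number of a turn 7.16, either way. A call with a gripper value outside its range is refused whole. The fingers move at their own pace and stop on an object; the grip force is fixed at half the most. Time passes only in rows, so rows that do not move let the fingers close. It gives the time, the measured TCP pose, the force and the opening at its end, in the units of the state.
- ctrl.get_state(): the state, without advancing time (a new reading comes with each control period).
- ctrl.snapshot(name): name is "scene" or "top" or "wrist"; returns a dict with "pixels" (384x512x3 uint8, red, green, blue), "camera_matrix" (3x3 intrinsics, pixels), "pose" (4x4, takes a point from camera to world coordinates). Camera axes: x right, y up, looking along -z (the intrinsics and any distortion apply to the point x, -y, -z); pixel columns grow to the right and rows downward; lengths in mm; the calibration is good to about 2 mm. A picture is of the moment at which its call begins. There is no depth.
- ctrl.sign_off(): hands the job in, once; it reports no verdict.
The state is a dict: "t": time; "joints": joint angles; "dq": joint speeds; "tau": joint torques, N m; "tool_pos": TCP position; "orientation": TCP orientation; "force": force on the tool from outside, world axes, zero at the start; "torque": the same for the moment, N m; "opening": opening from 0.0 (shut) to 1.0 (fully open).
Only numpy, scipy, OpenCV 4.12 (cv2) and the standard library are available. Lean on these libraries where they do the work, as an engineer would, in place of code of your own. Each camera call takes 0.05 s, during which the arm holds its last target. There are 200 camera calls.

## Working session

There is one attempt and no reset: what is moved stays moved. The work goes in short steps, Python scripts to look and compute and a tool call to move; the robot and the scene stay as the last step left them, time stands still between calls to the robot, and variables do not carry over. Pictures are saved under pics/ and viewed, about 8 in all and at most 12, crops included, and the job is handed in when it is done.

Besides the shell and the picture viewer there is one more tool, called after "Request:" as a command line: name --argument value ..., lists and objects as JSON in quotes. step_arm: Moves the arm, as the interface text tells. Its arguments: {"type":"object","properties":{"plan":{"type":"array","items":{"type":"array","items":{"type":"array","items":{"type":"number"}}}}},"required":["plan"]}

```bash
ls; mkdir -p pics
python3 - <<'E'
from plant import ctrl
import cv2,numpy as np,pickle
for n in("scene","top"):
    s=ctrl.snapshot(n); cv2.imwrite(f"pics/{n}0.png",s["pixels"][:,:,::-1]); pickle.dump(s,open(f"{n}0.pkl","wb"))
    print(n,s["camera_matrix"],np.round(s["pose"],3),s.keys())
s=ctrl.get_state();print(s)
E
```

```text
pics
scene [[462.00488658   0.         248.22530568]
 [  0.         462.00488658 190.49329123]
 [  0.           0.           1.        ]] [[ 6.20000e-01  3.86000e-01 -6.83000e-01 -5.63403e+02]
 [-7.85000e-01  3.02000e-01 -5.42000e-01 -8.48350e+02]
 [-3.00000e-03  8.72000e-01  4.90000e-01  7.85012e+02]
 [ 0.00000e+00  0.00000e+00  0.00000e+00  1.00000e+00]] dict_keys(['pixels', 'camera_matrix', 'pose'])
top [[418.7406046    0.         253.73055767]
 [  0.         418.7406046  189.83374802]
 [  0.           0.           1.        ]] [[-6.000000e-03  9.960000e-01 -8.800000e-02  3.225930e+02]
 [-1.000000e+00 -5.000000e-03  1.000000e-02 -5.387300e+01]
 [ 1.000000e-02  8.800000e-02  9.960000e-01  1.371603e+03]
 [ 0.000000e+00  0.000000e+00  0.000000e+00  1.000000e+00]] dict_keys(['pixels', 'camera_matrix', 'pose'])
{'t': 0.1, 'joints': array([ 1.04578897e+00,  3.26864591e-01, -1.93425479e-01,  1.05199372e+00,
        3.65867702e-05,  1.43663578e+00]), 'dq': array([ 1.61080638e-03, -1.56829145e-03,  1.05681875e-03, -5.44171883e-04,
        6.04350783e-05, -7.37203237e-05]), 'tau': array([ 6.57186447e-04, -4.44239366e+01,  2.63038337e+01,  7.86380377e-03,
       -1.58147782e-04,  2.15488704e-06]), 'tool_pos': array([209.24852876, 508.11703376, 230.60511605]), 'orientation': array([[ 3.80970954e-01,  9.24586680e-01, -7.77205235e-04],
       [ 9.24585839e-01, -3.80971674e-01, -1.26879507e-03],
       [-1.46920420e-03, -2.35218886e-04, -9.99998893e-01]]), 'force': array([0.01304028, 0.11225091, 0.1669063 ]), 'torque': array([-0.04454521,  0.01708333, -0.02601128]), 'opening': 1.0037955667628373}
```

View pics/top0.png

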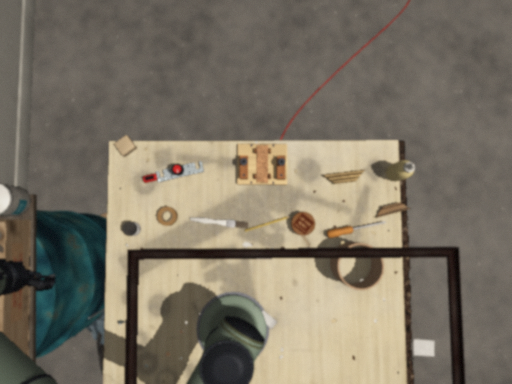

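View pics/scene0.png

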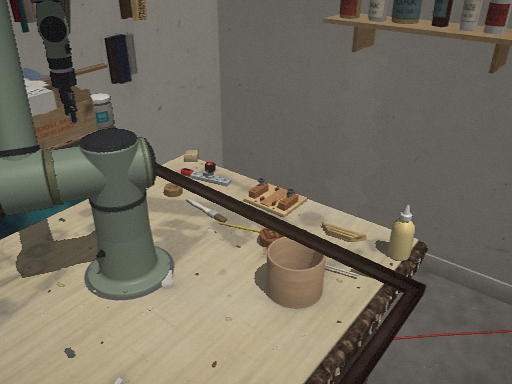

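```bash
cat > h.py <<'E'
import numpy as np,cv2,pickle
def ray(s,px):
    K=s["camera_matrix"];P=s["pose"]
    d=np.linalg.inv(K)@np.array([px[0],px[1],1.]);d=P[:3,:3]@np.array([d[0],-d[1],-d[2]])
    return P[:3,3],d
def onz(s,px,z):
    o,d=ray(s,px);return o+d*(z-o[2])/d[2]
def tri(s1,p1,s2,p2):
    o,d=ray(s1,p1);q,e=ray(s2,p2)
    A=np.stack([d,-e],1);t=np.linalg.lstsq(A,q-o,rcond=None)[0]
    a=o+t[0]*d;b=q+t[1]*e;return (a+b)/2,np.linalg.norm(a-b)
def proj(s,p):
    P=s["pose"];c=P[:3,:3].T@(np.asarray(p)-P[:3,3]);q=s["camera_matrix"]@np.array([c[0],-c[1],-c[2]]);return q[:2]/q[2]
def load(n):return pickle.load(open(n,"rb"))
def take(n,tag):
    from plant import ctrl
    s=ctrl.snapshot(n);pickle.dump(s,open(tag+".pkl","wb"));return s
E
python3 - <<'E'
from h import *
t=load("top0.pkl");c=load("scene0.pkl")
print("corner",tri(t,(458,250),c,(420,290)))
for n,p,z in(("press",(262,163),14),("mould",(343,177),20),("knob",(176,169),66),("handle",(150,178),22),("jar",(130,228),56),("tape",(166,215),24),("tin",(302,223),32),("barEnd",(204,168),14)):print(n,onz(t,p,z).round())
im=t["pixels"][:,:,::-1]
a=cv2.resize(im[135:190,135:295],None,fx=5,fy=5,interpolation=cv2.INTER_CUBIC)
b=cv2.resize(im[155:225,300:415],None,fx=5,fy=5,interpolation=cv2.INTER_CUBIC)
o=np.zeros((275+310,800,3),np.uint8);o[:275]=a;o[275:,:575]=b[:310];cv2.imwrite("pics/crop.png",o)
E
```

```text
corner (array([ 248.95335622, -669.82058958,  122.76814248]), np.float64(5.114973465940859))
press [530. -95.  14.]
mould [ 482. -358.   20.]
knob [504. 176.  66.]
handle [481. 268.  22.]
jar [321. 320.  56.]
tape [361. 214.  24.]
tin [ 333. -221.   32.]
barEnd [514.  94.  14.]
```

View pics/crop.png

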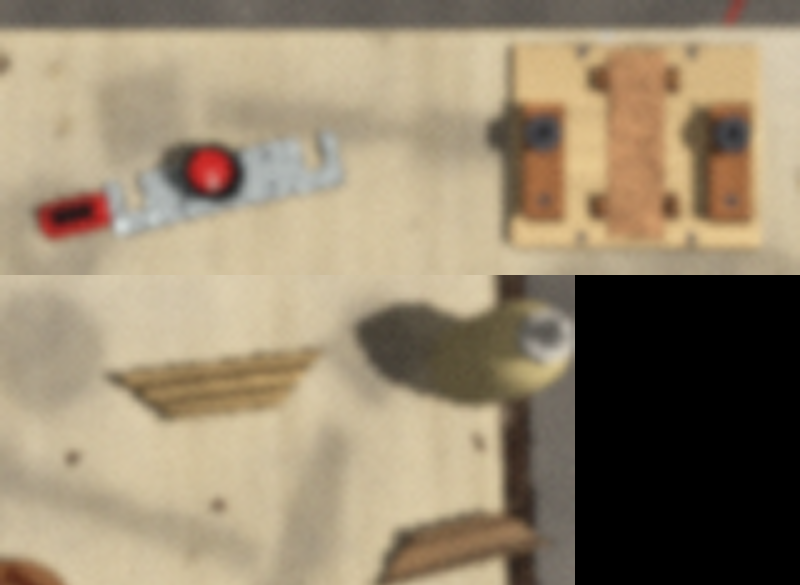

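Run:
```python
from h import *
t=load("top0.pkl");c=load("scene0.pkl")
o,d1=ray(c,(175,177));_,d2=ray(c,(410,284));n=np.cross(d1,d2)
for p in((130,253),(200,252),(300,252),(400,251),(458,250)):
    q,e=ray(t,p);k=n@(o-q)/(n@e);X=q+k*e;print(p,X.round(),proj(c,X).round())
# blobs in top
im=t["pixels"];hsv=cv2.cvtColor(im,cv2.COLOR_RGB2HSV)
def reg(m,x0,y0,x1,y1):
    k=np.zeros_like(m);k[y0:y1,x0:x1]=m[y0:y1,x0:x1];
    cs,_=cv2.findContours(k,0,1);cc=max(cs,key=cv2.contourArea);return cc
# moulding: darker than table
g=im.astype(int)
red=((g[:,:,0]>130)&(g[:,:,1]<70)&(g[:,:,2]<80)).astype(np.uint8)*255
for box in((165,160,190,185),(140,170,160,186)):
    cc=reg(red,*box);print("red",cv2.minAreaRect(cc))
gold=((hsv[:,:,1]>95)).astype(np.uint8)*255
cc=reg(gold,315,160,370,190);print("mould",cv2.minAreaRect(cc),cv2.contourArea(cc))
dark=((hsv[:,:,2]<90)).astype(np.uint8)*255
for box in((238,155,250,170),(274,155,286,170)):
    cc=reg(dark,*box);print("stud",cv2.boundingRect(cc),cv2.minEnclosingCircle(cc))
cork=((hsv[:,:,1]>100)).astype(np.uint8)*255
```

```text
(130, 253) [250. 289. 160.] [127. 155.]
(200, 252) [251.  90. 152.] [171. 175.]
(300, 252) [ 248. -200.  143.] [247. 210.]
(400, 251) [ 249. -496.  131.] [348. 256.]
(458, 250) [ 250. -672.  123.] [423. 290.]
red ((176.5, 168.5), (7.0, 7.0), 90.0)
red ((149.17648315429688, 177.70587158203125), (5.820854663848877, 12.611852645874023), 75.96376037597656)
mould ((343.9308166503906, 176.9461669921875), (9.798744201660156, 37.334449768066406), 82.87498474121094) 257.5
stud (239, 159, 7, 6) ((242.0, 161.5), 3.9052248001098633)
stud (276, 159, 8, 7) ((279.1428527832031, 162.0), 4.344934463500977)
```

Request:
step_arm --plan '[[[0, -0.027, 0.0225, -0.002, 0, 0, 0], [0, -0.027, 0.0225, -0.002, 0, 0, 0], [0, -0.027, 0.0225, -0.002, 0, 0, 0], [0, -0.027, 0.0225, -0.002, 0, 0, 0], [0, -0.027, 0.0225, -0.002, 0, 0, 0], [0, -0.027, 0.0225, -0.002, 0, 0, 0], [0, -0.027, 0.0225, -0.002, 0, 0, 0], [0, -0.027, 0.0225, -0.002, 0, 0, 0], [0, -0.027, 0.0225, -0.002, 0, 0, 0], [0, -0.027, 0.0225, -0.002, 0, 0, 0], [0, -0.027, 0.0225, -0.002, 0, 0, 0], [0, -0.027, 0.0225, -0.002, 0, 0, 0], [0, -0.027, 0.0225, -0.002, 0, 0, 0], [0, -0.027, 0.0225, -0.002, 0, 0, 0], [0, -0.027, 0.0225, -0.002, 0, 0, 0], [0, -0.027, 0.0225, -0.002, 0, 0, 0], [0, -0.027, 0.0225, -0.002, 0, 0, 0], [0, -0.027, 0.0225, -0.002, 0, 0, 0], [0, -0.027, 0.0225, -0.002, 0, 0, 0], [0, -0.027, 0.0225, -0.002, 0, 0, 0]]]'

```text
t: 1.77
tool_pos: [423.6, -187.6, 267.4]
orientation: [[0.369, 0.929, -0.005], [0.929, -0.369, -0.002], [-0.004, -0.004, -1.0]]
force: [0.9, 0.8, 0.7]
opening: 0.998
```

Request:
step_arm --plan '[[[0, -0.0273, 0.0233, 0, 0, 0, 0], [0, -0.0273, 0.0233, 0, 0, 0, 0], [0, -0.0273, 0.0233, 0, 0, 0, 0], [0, -0.0273, 0.0233, 0, 0, 0, 0], [0, -0.0273, 0.0233, 0, 0, 0, 0], [0, 0, 0, 0.01, 0, 0, 6.8], [0, 0, 0, 0.01, 0, 0, 6.8], [0, 0, 0, 0.01, 0, 0, 6.8], [0, 0, 0, 0.01, 0, 0, 6.8], [0, 0, 0, 0.01, 0, 0, 6.8], [0, 0, 0, 0.01, 0, 0, 6.8], [0, 0, 0, 0.01, 0, 0, 6.8], [0, 0, 0, 0.01, 0, 0, 6.8], [0, 0, 0, 0.01, 0, 0, 6.8]]]'

```text
t: 2.93
tool_pos: [480.6, -376.5, 166.1]
orientation: [[0.998, 0.065, -0.01], [0.065, -0.998, 0.002], [-0.01, -0.002, -1.0]]
force: [0.2, -0.3, -0.3]
opening: 1.004
```

Run:
```python
from h import *
s=take("wrist","w1");cv2.imwrite("pics/w1.png",s["pixels"][:,:,::-1]);print(s["camera_matrix"].round(1),s["pose"].round(3))
from plant import ctrl
st=ctrl.get_state();print(st["tool_pos"],st["orientation"].round(4))
```

```text
[[343.7   0.  259.4]
 [  0.  343.7 185.9]
 [  0.    0.    1. ]] [[ 9.98000e-01 -6.60000e-02 -1.10000e-02  4.76922e+02]
 [ 6.60000e-02  9.47000e-01  3.15000e-01 -2.96227e+02]
 [-1.10000e-02 -3.15000e-01  9.49000e-01  3.09605e+02]
 [ 0.00000e+00  0.00000e+00  0.00000e+00  1.00000e+00]]
[ 479.58829834 -375.48005471  163.6904826 ] [[ 0.998   0.0616 -0.0125]
 [ 0.0617 -0.9981  0.004 ]
 [-0.0122 -0.0048 -0.9999]]
```

View pics/w1.png

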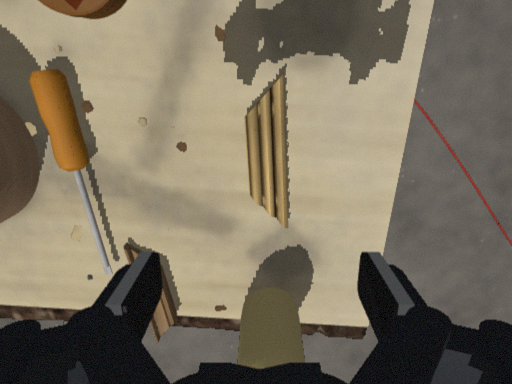

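Run:
```python
from h import *
s=load("w1.pkl");im=s["pixels"];hsv=cv2.cvtColor(im,cv2.COLOR_RGB2HSV)
print(hsv[150,[230,240,252,260,268,275,283,300]])
m=(hsv[:,:,1]>85).astype(np.uint8)*255;k=np.zeros_like(m);k[55:235,235:300]=m[55:235,235:300]
k=cv2.morphologyEx(k,cv2.MORPH_CLOSE,np.ones((5,5)))
cs,_=cv2.findContours(k,0,1);c=max(cs,key=cv2.contourArea);print(cv2.contourArea(c),cv2.boundingRect(c))
P=cv2.approxPolyDP(c,5,True)[:,0];print(P)
for z in(5,18):
  for p in P:print(z,p,onz(s,p,z).round(1))
rows=[]
for r in range(125,190,4):
    xs=np.where(k[r]>0)[0];a=onz(s,(xs[0],r),10);b=onz(s,(xs[-1],r),15);rows.append([*a[:2],*b[:2]])
R=np.array(rows)
for i in(0,2):print(np.polyfit(R[:,i+1],R[:,i],1),R[:,i].mean(),R[:,i+1].mean())
```

```text
[[ 21  65 187]
 [ 20  63 183]
 [ 20 113 170]
 [ 16 145  58]
 [ 20 114 161]
 [ 19 121 101]
 [ 20 111 129]
 [ 21  58 184]]
4556.0 (244, 73, 44, 155)
[[282  73]
 [244 123]
 [249 194]
 [287 227]]
5 [282  73] [ 492.8 -296.2    5. ]
5 [244 123] [ 463.  -340.1    5. ]
5 [249 194] [ 471.2 -406.1    5. ]
5 [287 227] [ 510.  -437.5    5. ]
18 [282  73] [ 492.1 -296.2   18. ]
18 [244 123] [ 463.6 -338.2   18. ]
18 [249 194] [ 471.4 -401.4   18. ]
18 [287 227] [ 508.6 -431.5   18. ]
[-1.15087716e-01  4.24678781e+02] 467.225591590912 -369.6902852587273
[-1.16357172e-01  4.58705714e+02] 501.30642106476745 -366.12016506161723
```

Request:
step_arm --plan '[[[0, 0.005, -0.009, 0, -0.3, 0.7, -3.1], [0, 0, 0, 0.03, 0, 0, 0], [0, 0, 0, 0.03, 0, 0, 0], [0, 0, 0, 0.03, 0, 0, 0], [0, 0, 0, 0.025, 0, 0, 0]]]'

```text
t: 3.4
tool_pos: [487.5, -368.9, 50.3]
orientation: [[0.991, 0.131, 0.008], [0.131, -0.991, -0.007], [0.007, 0.008, -1.0]]
force: [0.1, 0.5, -0.4]
opening: 1.001
```

Request:
step_arm --plan '[[[0, -0.003, -0.003, 0.02, 0.5, -0.4, 0.9], [0, 0, 0, 0.018, 0, 0, 0], [0, 0, 0, 0, 0, 0, 0]]]'

```text
t: 3.65
tool_pos: [480.8, -362.9, 5.2]
orientation: [[0.992, 0.123, -0.008], [0.123, -0.992, 0.008], [-0.007, -0.009, -1.0]]
force: [-0.7, 1.1, -0.9]
opening: 0.999
```

Request:
step_arm --plan '[[[0, 0.003, 0.003, -0.001, -0.5, 0.4, 0], [0, 0, 0, 0, 0, 0, 0], [120, 0, 0, 0, 0, 0, 0], [180, 0, 0, 0, 0, 0, 0], [220, 0, 0, 0, 0, 0, 0], [220, 0, 0, 0, 0, 0, 0], [220, 0, 0, 0, 0, 0, 0], [220, 0, 0, 0, 0, 0, 0], [220, 0, 0, 0, 0, 0, 0]]]'

```text
t: 4.4
tool_pos: [490.4, -370.5, 19.8]
orientation: [[0.992, 0.129, 0.013], [0.129, -0.992, -0.011], [0.011, 0.013, -1.0]]
force: [0.1, -0.7, -1.1]
opening: 0.244
```

Run:
```python
from h import *
s=take("wrist","w2");cv2.imwrite("pics/w2.png",s["pixels"][:,:,::-1])
from plant import ctrl
for i in range(3):
    st=ctrl.get_state();print(st["t"],st["tool_pos"],st["opening"],st["force"],st["dq"].round(3)); ctrl.snapshot("top")
```

```text
4.45 [ 490.49305581 -370.61601782   19.89500755] 0.24804254846444482 [0.56718787 0.2852446  0.0372782 ] [-0.001  0.022 -0.009 -0.018 -0.001  0.001]
4.5 [ 489.94221327 -370.14904119   18.89871071] 0.2457778220172408 [-0.61482364 -0.35864421 -0.60630555] [-0.001  0.024 -0.02  -0.003 -0.     0.   ]
4.55 [ 489.32115293 -369.64760263   18.02237331] 0.2436878281822167 [ 0.38095961  0.17059954 -0.95252629] [-0.     0.02  -0.014  0.     0.     0.002]
```

View pics/w2.png

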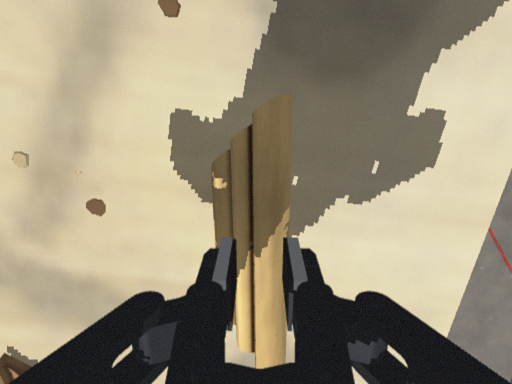

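```bash
cat >> h.py <<'E'
def settle(n=4):
    from plant import ctrl
    for i in range(n):
        ctrl.snapshot("top")
    st=ctrl.get_state();R=st["orientation"]
    print("t%.2f"%st["t"],st["tool_pos"].round(1),"yaw%.2f"%np.degrees(np.arctan2(R[1,0],R[0,0])),"tilt fix rx,ry",np.degrees(R[2,1]).round(2),-np.degrees(R[2,0]).round(2),"open%.3f"%st["opening"],"F",st["force"].round(1),"dq%.3f"%abs(st["dq"]).max(),"j",st["joints"].round(2))
    return st
def go(st,x,y,z,yaw):
    R=st["orientation"];d=R.T@(np.array([x,y,z])-st["tool_pos"]);w=-(yaw-np.degrees(np.arctan2(R[1,0],R[0,0])))
    print("tool shift mm",d.round(1),"turn",np.degrees(R[2,1]).round(2),-np.degrees(R[2,0]).round(2),w.round(2))
E
python3 - <<'E'
from h import *
st=settle(3);st=settle(3);go(st,484.5,-366,2,6.6)
E
```

```text
t4.75 [ 488.8 -369.2   17.2] yaw7.40 tilt fix rx,ry 0.51 -0.48 open0.246 F [-0.5 -0.   3.3] dq0.001 j [-0.77  0.64 -0.28  0.63  0.    0.67]
t4.90 [ 488.8 -369.1   17.2] yaw7.40 tilt fix rx,ry 0.5 -0.48 open0.245 F [-0.6 -0.2  2.7] dq0.003 j [-0.77  0.64 -0.28  0.63  0.    0.67]
tool shift mm [-4.  -3.8 15.1] turn 0.5 -0.48 0.8
```

Request:
step_arm --plan '[[[0, 0, 0, 0, 0, 0, 0], [0, 0, 0, 0, 0, 0, 0], [0, 0, 0, 0, 0, 0, 0], [0, -0.002, -0.002, 0.008, 0.3, -0.3, 0.4], [0, -0.002, -0.002, 0.007, 0.2, -0.2, 0.4]]]'

```text
t: 5.32
tool_pos: [484.5, -366.0, 1.1]
orientation: [[0.994, 0.114, -0.0], [0.114, -0.994, -0.0], [-0.001, 0.0, -1.0]]
force: [-1.3, -0.1, 0.4]
opening: 0.933
```

Run:
```python
from h import *
st=settle(4);go(st,484.5,-366,2,6.6)
```

```text
t5.52 [ 484.3 -365.8    1.1] yaw6.57 tilt fix rx,ry -0.02 0.05 open1.002 F [-0.6  0.5 -0.4] dq0.012 j [-0.77  0.66 -0.29  0.61 -0.    0.69]
tool shift mm [ 0.2  0.2 -0.9] turn -0.02 0.05 -0.03
```

Perfect. Close (slow, near the table).

Request:
step_arm --plan '[[[200, 0, 0, 0, 0, 0, 0], [200, 0, 0, 0, 0, 0, 0], [200, 0, 0, 0, 0, 0, 0], [200, 0, 0, 0, 0, 0, 0], [200, 0, 0, 0, 0, 0, 0], [200, 0, 0, 0, 0, 0, 0]]]'

```text
t: 6.02
tool_pos: [485.5, -366.8, 2.6]
orientation: [[0.993, 0.115, 0.001], [0.115, -0.993, -0.002], [0.001, 0.002, -1.0]]
force: [-0.4, 0.4, -1.1]
opening: 0.388
```

Run:
```python
from h import *
st=settle(3)
```

```text
t6.17 [ 485.3 -366.7    2.3] yaw6.58 tilt fix rx,ry 0.09 -0.05 open0.384 F [ 0.4  0.3 -0.6] dq0.003 j [-0.77  0.66 -0.29  0.62 -0.    0.69]
```

Request:
step_arm --plan '[[[200, 0, 0, -0.02, 0, 0, 0], [200, 0, 0, -0.03, 0, 0, 0], [200, 0, 0, -0.03, 0, 0, 0], [200, 0, 0, -0.03, 0, 0, 0], [200, 0.0125, -0.03, -0.03, 0, 0, 0], [200, 0.0125, -0.03, -0.03, 0, 0, 0], [200, 0.0125, -0.03, -0.02, 0, 0, 0], [200, 0.0125, -0.03, 0, 0, 0, 0], [200, 0.01, -0.02, 0, 0, 0, 0]]]'

```text
t: 6.92
tool_pos: [526.7, -221.9, 195.6]
orientation: [[0.995, 0.103, -0.003], [0.103, -0.995, 0.003], [-0.002, -0.003, -1.0]]
force: [-0.3, 0.3, -1.0]
opening: 0.39
```

Run:
```python
from h import *
st=settle(4);s=take("wrist","w3");cv2.imwrite("pics/w3.png",s["pixels"][:,:,::-1]);print(s["pose"][:3,3])
```

```text
t7.12 [ 526.  -223.7  194.1] yaw5.95 tilt fix rx,ry -0.19 0.26 open0.389 F [ 0.1 -0.3  0.2] dq0.031 j [-0.53  0.4  -0.19  0.99 -0.    0.94]
[ 518.5222229  -143.95431773  337.71213194]
```

View pics/w3.png

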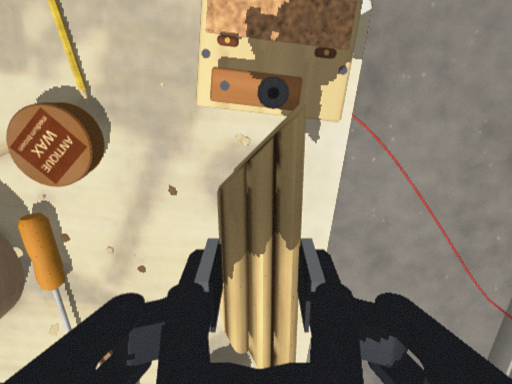

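Request:
step_arm --plan '[[[200, 0.003, -0.028, 0, -0.2, 0.3, 0], [200, 0.003, -0.028, 0, 0, 0, 0], [200, 0.003, -0.028, 0, 0, 0, 0]]]'

```text
t: 7.42
tool_pos: [525.5, -146.8, 191.6]
orientation: [[0.996, 0.088, -0.001], [0.088, -0.996, -0.003], [-0.001, 0.003, -1.0]]
force: [-0.1, 0.1, 0.4]
opening: 0.388
```

Run:
```python
from h import *
st=settle(4);s=take("wrist","w4");cv2.imwrite("pics/w4.png",s["pixels"][:,:,::-1]);print(s["pose"][:3,3])
```

```text
t7.62 [ 525.8 -146.5  191.9] yaw5.25 tilt fix rx,ry 0.16 0.08 open0.391 F [-0.4  0.  -0.7] dq0.018 j [-0.41  0.35 -0.27  0.96 -0.    1.07]
[518.66821218 -65.7767975  335.08738915]
```

View pics/w4.png

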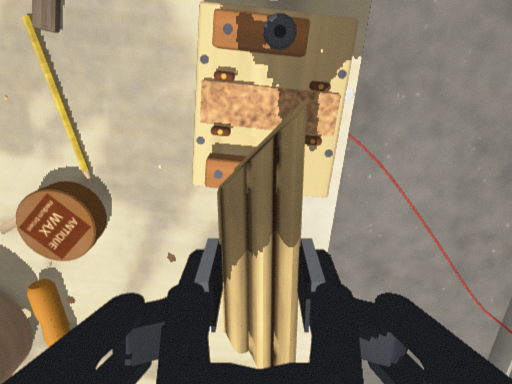

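Run:
```python
from h import *
a=load("w3.pkl");b=load("w4.pkl")
def dark(s,c,r,th=60):
    g=cv2.cvtColor(s["pixels"],cv2.COLOR_RGB2GRAY);x,y=c;w=g[y-r:y+r+1,x-r:x+r+1]
    m=(w<th).astype(np.uint8);n,l,st,ce=cv2.connectedComponentsWithStats(m)
    i=1+np.argmax(st[1:,4]);return ce[i]+[x-r,y-r],st[i]
for nm,s,c in(("R",a,(273,92)),("L",b,(280,31))):
    p,st=dark(s,c,20);print(nm,p,st,onz(s,p,63).round(1))
def blue(s,c,r=9):
    h=cv2.cvtColor(s["pixels"],cv2.COLOR_RGB2HSV);x,y=c;w=h[y-r:y+r+1,x-r:x+r+1]
    m=((w[:,:,0]>85)&(w[:,:,0]<135)&(w[:,:,1]>40)).astype(np.uint8);n,l,st,ce=cv2.connectedComponentsWithStats(m)
    if n<2:return None
    i=1+np.argmax(st[1:,4]);return ce[i]+[x-r,y-r]
for nm,s,c,z in(("bR",a,(225,86),38.5),("bR",b,(218,174),38.5),("bL",b,(228,29),38.5),("c1",b,(205,59),14),("c2",b,(342,73),14),("c3",b,(200,140),14),("c4",b,(337,153),14),("c3",a,(206,53),14),("c4",a,(342,70),14)):
    p=blue(s,c);print(nm,p,None if p is None else onz(s,p,z).round(1))
# tool in w4 check: fingertip colour? top view stud
t=load("top0.pkl")
print(onz(t,(242,161.5),63),onz(t,(279.1,162),63))
# block edges in w4, w3
h=cv2.cvtColor(b["pixels"],cv2.COLOR_RGB2HSV)
print("cork col 240",[(r,*h[r,240]) for r in range(74,132,3)])
```

```text
R [273.08258065  91.92645161] [  5   4  31  32 775] [ 529.1 -157.4   63. ]
L [279.94341801  32.13741339] [  3   3  34  36 866] [530.5 -38.6  63. ]
bR None None
bR None None
bL None None
c1 None None
c2 None None
c3 None None
c4 None None
c3 None None
c4 None None
[527.56136815 -30.6111346   63.        ] [ 525.49298257 -147.72660907   63.        ]
cork col 240 [(74, np.uint8(23), np.uint8(90), np.uint8(240)), (77, np.uint8(23), np.uint8(89), np.uint8(240)), (80, np.uint8(18), np.uint8(101), np.uint8(200)), (83, np.uint8(15), np.uint8(108), np.uint8(139)), (86, np.uint8(14), np.uint8(123), np.uint8(221)), (89, np.uint8(14), np.uint8(124), np.uint8(218)), (92, np.uint8(16), np.uint8(118), np.uint8(229)), (95, np.uint8(16), np.uint8(117), np.uint8(237)), (98, np.uint8(15), np.uint8(117), np.uint8(226)), (101, np.uint8(15), np.uint8(121), np.uint8(221)), (104, np.uint8(16), np.uint8(118), np.uint8(234)), (107, np.uint8(15), np.uint8(124), np.uint8(225)), (110, np.uint8(15), np.uint8(123), np.uint8(204)), (113, np.uint8(15), np.uint8(121), np.uint8(210)), (116, np.uint8(15), np.uint8(126), np.uint8(217)), (119, np.uint8(14), np.uint8(124), np.uint8(214)), (122, np.uint8(15), np.uint8(123), np.uint8(182)), (125, np.uint8(14), np.uint8(120), np.uint8(191)), (128, np.uint8(23), np.uint8(90), np.uint8(242)), (131, np.uint8(23), np.uint8(87), np.uint8(243))]
```

Run:
```python
from h import *
a=load("w3.pkl");b=load("w4.pkl");t=load("top0.pkl");c=load("scene0.pkl")
print("bR",onz(a,(225,86),38.5),onz(b,(218,174),38.5),"bL",onz(b,(228,29),38.5))
for n,pa,pb in(("c3",(206,53),(200,140)),("c4",(342,70),(337,153))):print(n,onz(a,pa,14),onz(b,pb,14))
print("c1,c2",onz(b,(205,59),14),onz(b,(342,73),14))
g=cv2.cvtColor(c["pixels"],cv2.COLOR_RGB2GRAY);w=g[172:202,250:305]
m=(w<60).astype(np.uint8);n,l,st,ce=cv2.connectedComponentsWithStats(m)
for i in range(1,n):
    if st[i,4]>12:print(ce[i]+[250,172],st[i],onz(c,ce[i]+[250,172],61).round(1))
r=c["pixels"].astype(int);m=((r[:,:,0]>120)&(r[:,:,1]<60)&(r[:,:,2]<70)).astype(np.uint8);m[:150]=0;m[190:]=0
n,l,st,ce=cv2.connectedComponentsWithStats(m)
for i in range(1,n):
    if st[i,4]>8:print("red",ce[i],st[i],onz(c,ce[i],65 if ce[i][0]>200 else 18).round(1))
print("top",onz(t,(176.5,168.5),66),onz(t,(149.2,177.7),22))
cv2.imwrite("pics/pz.png",cv2.resize(c["pixels"][150:222,165:315,::-1],None,fx=5,fy=5,interpolation=cv2.INTER_CUBIC))
```

```text
bR [ 489.44873257 -158.03460174   38.5       ] [ 489.12087566 -157.72186124   38.5       ] bL [490.51163426 -37.67200179  38.5       ]
c3 [ 468.38052725 -133.09003119   14.        ] [ 467.94605955 -133.44696048   14.        ]
c4 [ 589.84010871 -134.57834828   14.        ] [ 598.68766321 -133.82570198   14.        ]
c1,c2 [469.62336041 -61.23605419  14.        ] [591.17217319 -61.65185965  14.        ]
red [210.8 162.9] [209 162   4   3  10] [515.3 176.6  65. ]
red [186.70588235 171.14705882] [181 169  12   5  34] [480.3 266.5  18. ]
top [505.73642331 174.9333521   66.        ] [482.25729009 270.51582509  22.        ]
```

View pics/pz.png

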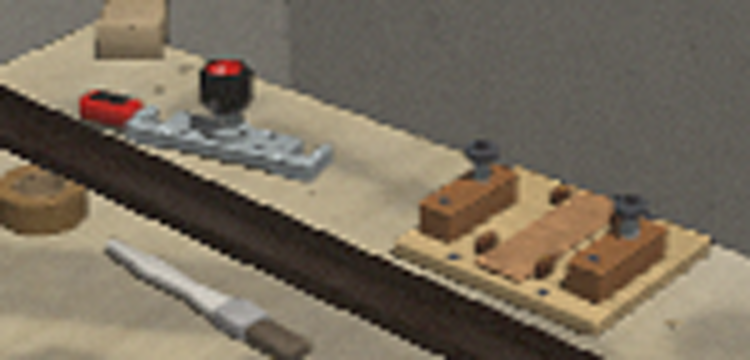

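Run:
```python
from h import *
b=load("w4.pkl");a=load("w3.pkl");t=load("top0.pkl");c=load("scene0.pkl")
for z in(59,61):print(onz(c,(261.6,179.8),z).round(1),onz(c,(291,190.4),z).round(1))
print("top-scene",tri(t,(242.5,161.8),c,(261.6,179.8)),tri(t,(279.6,162),c,(291,190.4)))
print("wrist-scene",tri(b,(280,32),c,(261.6,179.8)),tri(a,(273,92),c,(291,190.4)))
# top view colour check around studs
g=cv2.cvtColor(t["pixels"],cv2.COLOR_RGB2GRAY)
print(g[156:168,234:252]);print(g[156:168,270:290])
```

```text
[533.2 -36.   59. ] [ 533.4 -153.7   59. ]
[530.2 -38.3  61. ] [ 530.4 -155.6   61. ]
top-scene (array([529.26722765, -34.76398915,  59.92672086]), np.float64(6.817603205080192)) (array([ 528.25840182, -152.5305041 ,   60.32925587]), np.float64(7.589856187542892))
wrist-scene (array([530.57304826, -38.17421104,  60.81189249]), np.float64(0.24993166507217418)) (array([ 528.80992851, -157.1176684 ,   62.22439202]), np.float64(0.8662791220940931))
[[173 140 103  92 100 108 126 134 136 133 133 131 132 146 169 184 187 189]
 [154 123  94  82  81  89 103 110 111 107 106 105 112 129 160 178 186 185]
 [126 101  83  78  79  80  85  91  90  86  84  88  98 128 161 180 187 188]
 [ 93  81  75  77  77  71  71  75  76  72  72  79  94 127 166 185 187 190]
 [ 74  74  73  79  77  71  70  71  65  58  59  72  91 126 168 189 194 194]
 [ 72  69  73  80  78  71  68  65  58  50  54  69  93 127 168 189 195 196]
 [ 70  68  71  76  78  69  67  64  61  58  63  74  90 128 170 191 196 197]
 [ 76  70  74  80  78  71  64  67  68  70  74  83  97 131 171 190 196 196]
 [ 95  78  76  77  78  71  67  75  81  83  84  91 1
[... 570 characters left out ...]
 186 200
  197 198]
 [173 141 108  88  86  80  67  59  61  66  68  60  65  78 103 147 186 198
  197 195]
 [166 131 100  91  86  82  66  58  59  66  62  50  56  72 100 149 188 202
  196 196]
 [172 135 100  89  84  82  70  59  60  65  61  55  60  71 105 155 196 202
  196 195]
 [180 148 113  94  87  82  67  59  55  65  70  67  67  77 108 160 194 200
  197 194]
 [188 167 137 106  93  79  66  56  57  63  75  75  75  84 116 162 193 200
  197 195]
 [190 181 162 121  94  81  70  65  67  78  85  88  86  97 122 162 193 199
  196 195]
 [197 192 171 135  99  78  77  85  94  98 106 104 105 110 126 163 189 198
  197 193]
 [193 191 173 136  99  80  82  95 110 117 117 116 114 114 134 162 190 197
  198 194]]
```

Request:
step_arm --plan '[[[200, 0, 0, 0, 0, 0, -7], [200, 0, 0, 0, 0, 0, -7], [200, 0, 0, 0, 0, 0, -7], [200, 0, 0, 0, 0, 0, -7], [200, 0, 0, 0, 0, 0, -7], [200, 0, 0, 0, 0, 0, -7], [200, 0, 0, 0, 0, 0, -7], [200, 0, 0, 0, 0, 0, -7], [200, 0, 0, 0, 0, 0, -7], [200, 0, 0, 0, 0, 0, -7], [200, 0, 0, 0, 0, 0, -7], [200, 0, 0, 0, 0, 0, -7]]]'

```text
t: 8.67
tool_pos: [525.2, -169.7, 189.2]
orientation: [[-0.018, 1.0, -0.003], [1.0, 0.018, -0.008], [-0.008, -0.003, -1.0]]
force: [-0.5, -0.9, -0.5]
opening: 0.391
```

Run:
```python
from h import *
st=settle(3);go(st,530,-98,100,89.4)
```

```text
t8.82 [ 525.2 -169.2  189.2] yaw90.53 tilt fix rx,ry -0.16 0.43 open0.390 F [ 0.3 -1.7 -0.8] dq0.020 j [-0.44  0.36 -0.25  0.95 -0.01 -0.45]
tool shift mm [71.8  5.7 88.7] turn -0.16 0.43 1.13
```

Request:
step_arm --plan '[[[200, 0.018, 0.0015, 0.01, -0.2, 0.4, 0.6], [200, 0.018, 0.0015, 0.02, 0, 0, 0.3], [200, 0.018, 0.0015, 0.02, 0, 0, 0.2], [200, 0.016, 0.001, 0.02, 0, 0, 0], [200, 0, 0, 0.016, 0, 0, 0]]]'

```text
t: 9.23
tool_pos: [536.2, -104.2, 104.4]
orientation: [[0.038, 0.999, 0.011], [0.999, -0.038, -0.005], [-0.005, 0.012, -1.0]]
force: [0.2, -0.6, 0.2]
opening: 0.39
```

Run:
```python
from h import *
st=settle(4);go(st,530,-98,22,89.4)
```

```text
t9.43 [ 536.6 -106.6  105.8] yaw87.80 tilt fix rx,ry 0.68 0.35 open0.391 F [-0.6 -0.5 -0.6] dq0.022 j [-0.33  0.43 -0.39  0.74 -0.   -0.29]
tool shift mm [ 8.9 -7.9 83.7] turn 0.68 0.35 -1.6
```

Request:
step_arm --plan '[[[200, 0.005, -0.004, 0.01, 0.4, 0.2, -0.9], [200, 0.004, -0.004, 0.01, 0.3, 0.1, -0.7], [200, 0, 0, 0.01, 0, 0, 0]]]'

```text
t: 9.68
tool_pos: [532.7, -100.0, 78.9]
orientation: [[0.013, 1.0, 0.008], [1.0, -0.013, -0.004], [-0.004, 0.008, -1.0]]
force: [-0.4, -0.7, -0.4]
opening: 0.387
```

Run:
```python
from h import *
st=settle(4);go(st,530,-98,22,89.4)
```

```text
t9.88 [ 532.4 -100.    78.5] yaw89.24 tilt fix rx,ry 0.37 0.19 open0.386 F [-0.1 -0.8 -0.7] dq0.011 j [-0.32  0.46 -0.43  0.68 -0.   -0.31]
tool shift mm [ 2.2 -2.8 56.5] turn 0.37 0.19 -0.16
```

Request:
step_arm --plan '[[[200, 0.002, -0.002, 0.008, 0.3, 0.2, -0.2], [200, 0, -0.001, 0.01, 0.1, 0, 0], [200, 0, 0, 0.01, 0, 0, 0], [200, 0, 0, 0.008, 0, 0, 0]]]'

```text
t: 10.22
tool_pos: [531.8, -98.9, 42.2]
orientation: [[0.01, 1.0, 0.004], [1.0, -0.01, -0.001], [-0.001, 0.004, -1.0]]
force: [0.5, 0.2, -0.8]
opening: 0.389
```

Run:
```python
from h import *
st=settle(4);go(st,530,-98,21.5,89.4)
```

```text
t10.42 [531.7 -98.8  42.9] yaw89.43 tilt fix rx,ry 0.21 0.07 open0.392 F [ 0.2 -0.2 -0.3] dq0.015 j [-0.32  0.51 -0.46  0.6   0.   -0.31]
tool shift mm [ 0.8 -1.8 21.4] turn 0.21 0.07 0.03
```

Request:
step_arm --plan '[[[200, 0.001, -0.001, 0.004, 0.2, 0, 0], [200, 0, -0.001, 0.006, 0, 0, 0], [200, 0, 0, 0.005, 0, 0, 0], [200, 0, 0, 0.003, 0, 0, 0]]]'

```text
t: 10.75
tool_pos: [531.3, -98.2, 25.1]
orientation: [[0.01, 1.0, 0.003], [1.0, -0.01, -0.002], [-0.002, 0.003, -1.0]]
force: [-2.0, -0.2, 0.5]
opening: 0.391
```

Run:
```python
from h import *
st=settle(4);go(st,530,-98,21.5,89.4);s=take("wrist","w5");cv2.imwrite("pics/w5.png",s["pixels"][:,:,::-1])
```

```text
t10.95 [531.3 -98.3  25.6] yaw89.44 tilt fix rx,ry 0.19 0.13 open0.388 F [-0.7 -0.1 -0.8] dq0.008 j [-0.32  0.53 -0.47  0.56 -0.   -0.31]
tool shift mm [ 0.3 -1.4  4.1] turn 0.19 0.13 0.04
```

View pics/w5.png

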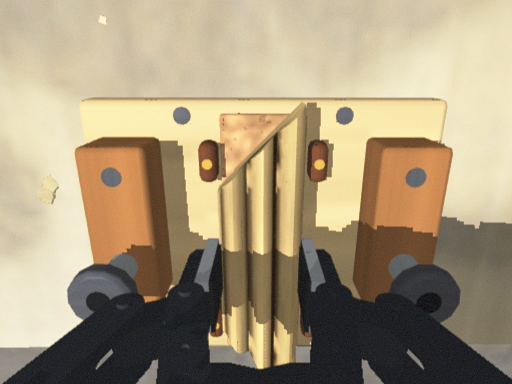

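Request:
step_arm --plan '[[[200, 0, 0, 0.002, 0.1, 0, 0], [200, 0, 0, 0.002, 0, 0, 0], [200, 0, 0, 0.001, 0, 0, 0], [200, 0, 0, 0, 0, 0, 0], [110, 0, 0, 0, 0, 0, 0], [110, 0, 0, 0, 0, 0, 0], [110, 0, 0, 0, 0, 0, 0]]]'

```text
t: 11.58
tool_pos: [532.5, -98.7, 21.2]
orientation: [[0.01, 1.0, 0.004], [1.0, -0.01, -0.003], [-0.003, 0.004, -1.0]]
force: [-0.3, 0.4, 0.2]
opening: 0.57
```

Run:
```python
from h import *
st=settle(5)
```

```text
t11.83 [532.5 -98.6  21.1] yaw89.43 tilt fix rx,ry 0.21 0.17 open0.567 F [ 0.1 -0.1 -0.2] dq0.002 j [-0.32  0.54 -0.47  0.55 -0.   -0.31]
```

Request:
step_arm --plan '[[[110, 0, 0, -0.02, 0.2, 0.2, 0], [110, 0, 0, -0.03, 0, 0, 0], [110, 0, 0, -0.035, 0, 0, 0], [110, 0, 0, -0.035, 0, 0, 0], [0, 0.01, 0, -0.035, 0, 0, 0], [0, 0.03, -0.005, -0.035, 0, 0, 0], [0, 0.032, -0.005, -0.02, 0, 0, 0], [0, 0.032, -0.005, 0, 0, 0, 0], [0, 0.032, -0.005, 0, 0, 0, 0], [0, 0.032, -0.005, 0, 0, 0, 0], [0, 0.032, -0.005, 0, 0, 0, 0], [0, 0.032, -0.005, 0, 0, 0, 0]]]'

```text
t: 12.83
tool_pos: [501.8, 133.9, 239.9]
orientation: [[0.024, 1.0, 0.005], [1.0, -0.024, 0.002], [0.002, 0.005, -1.0]]
force: [0.9, 2.0, 0.6]
opening: 1.001
```

Request:
step_arm --plan '[[[0, 0, 0, 0, 0, 0, 6.8], [0, 0, 0, 0, 0, 0, 6.8], [0, 0, 0, 0, 0, 0, 6.8], [0, 0, 0, 0, 0, 0, 6.8], [0, 0, 0, 0, 0, 0, 6.8], [0, 0, 0, 0, 0, 0, 6.8], [0, 0, 0, 0, 0, 0, 6.8], [0, 0, 0, 0, 0, 0, 6.8], [0, 0, 0, 0, 0, 0, 6.8], [0, 0, 0, 0, 0, 0, 6.8], [0, 0, 0, 0, 0, 0, 6.8]]]'

```text
t: 13.75
tool_pos: [497.9, 143.2, 240.4]
orientation: [[0.981, 0.192, 0.005], [0.192, -0.981, 0.005], [0.005, -0.004, -1.0]]
force: [0.8, -0.7, 0.9]
opening: 0.999
```

Run:
```python
from h import *
st=settle(4);s=take("wrist","w6");cv2.imwrite("pics/w6.png",s["pixels"][:,:,::-1]);print(s["pose"][:3,3])
```

```text
t13.95 [498.  143.1 240.5] yaw11.59 tilt fix rx,ry -0.2 -0.32 open0.999 F [ 1.3 -0.3  0.6] dq0.007 j [ 0.14  0.26 -0.26  1.04  0.    1.5 ]
[481.18726504 221.45630077 384.11088917]
```

View pics/w6.png

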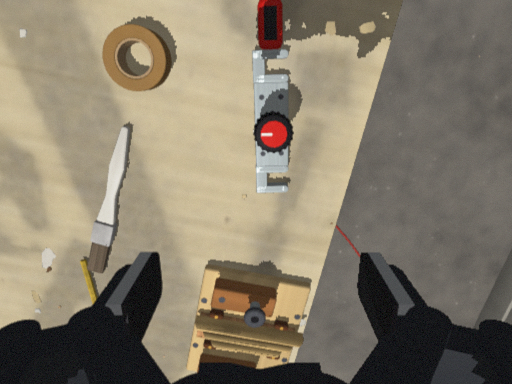

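Run:
```python
from h import *
s=load("w6.pkl");im=s["pixels"];g=im.astype(int);hsv=cv2.cvtColor(im,cv2.COLOR_RGB2HSV)
red=((g[:,:,0]>110)&(g[:,:,1]<60)&(g[:,:,2]<70)).astype(np.uint8)
n,l,st,ce=cv2.connectedComponentsWithStats(red)
for i in range(1,n):
    if st[i,4]>60:print("red",ce[i],st[i],onz(s,ce[i],66 if ce[i][1]>80 else 22).round(1))
for r in(10,20,30,40):
    xs=np.where(red[r,240:300])[0]+240;print("handle row",r,xs[0],xs[-1],onz(s,(xs[0],r),22).round(1),onz(s,(xs[-1],r),22).round(1))
L=[];Rr=[]
gray=((hsv[:,:,1]<45)&(hsv[:,:,2]>90)).astype(np.uint8)
for r in list(range(78,108,3))+list(range(156,190,3)):
    xs=np.where(gray[r,245:300])[0]+245
    if len(xs):
        a=onz(s,(xs[0],r),14);b=onz(s,(xs[-1],r),14);L.append(a[:2]);Rr.append(b[:2]);print(r,xs[0],xs[-1],a[:2].round(1),b[:2].round(1))
col=gray[:,262]; ys=np.where(col[150:210])[0]+150;print("bar end rows",ys[0],ys[-1],onz(s,(262,ys[-1]),10).round(1))
```

```text
red [274.09589041 133.66144814] [261 120  26  28 511] [506.9 171.6  66. ]
handle row 10 258 258 [470.2 276.6  22. ] [470.2 276.6  22. ]Traceback (most recent call last):
  File "<stdin>", line 8, in <module>
IndexError: index 0 is out of bounds for axis 0 with size 0
```

Run:
```python
from h import *
s=load("w6.pkl");im=s["pixels"];hsv=cv2.cvtColor(im,cv2.COLOR_RGB2HSV).astype(int)
red=(((hsv[:,:,0]<8)|(hsv[:,:,0]>170))&(hsv[:,:,1]>150)).astype(np.uint8)
H=[]
for r in(3,8,14,20,26,32,38,44):
    xs=np.where(red[r,245:300])[0]+245
    if len(xs)>3:print("h",r,xs[0],xs[-1],onz(s,(xs[0],r),22)[:2].round(1),onz(s,(xs[-1],r),22)[:2].round(1));H.append((onz(s,(xs[0],r),22)+onz(s,(xs[-1],r),22))/2)
ys=np.where(red[:60,270])[0];print(ys[0],ys[-1],onz(s,(270,ys[-1]),20).round(1))
gray=((hsv[:,:,1]<50)&(hsv[:,:,2]>90)).astype(np.uint8)
for r in list(range(60,108,6))+list(range(156,190,4)):
    xs=np.where(gray[r,245:300])[0]+245
    if len(xs):
        a=onz(s,(xs[0],r),14);b=onz(s,(xs[-1],r),14);print(r,xs[0],xs[-1],a[:2].round(1),b[:2].round(1))
```

```text
h 3 258 281 [469.  282.4] [490.3 286.8]
h 8 258 281 [469.9 278.2] [491.2 282.7]
h 14 258 281 [470.9 273.2] [492.4 277.6]
h 20 258 281 [471.9 268.1] [493.5 272.6]
h 26 258 281 [473. 263.] [494.7 267.5]
h 32 258 281 [474.1 257.8] [495.8 262.3]
h 38 258 281 [475.1 252.6] [497.  257.1]
h 44 259 280 [477.2 247.5] [497.3 251.6]
0 48 [488.5 246.2  20. ]
60 252 289 [473.2 231.9] [509.8 239.5]
66 252 299 [474.3 226.3] [521.1 235.9]
72 253 299 [476.4 220.8] [522.5 230.3]
78 253 296 [477.6 215.1] [520.9 224. ]
84 253 299 [478.7 209.3] [525.3 218.9]
90 254 286 [480.9 203.6] [513.5 210.3]
96 254 296 [482.1 197.7] [525.1 206.6]
102 254 298 [483.3 191.7] [528.6 201. ]
156 256 288 [496.9 135.3] [531.5 142.4]
160 256 288 [497.8 130.9] [532.5 138. ]
164 256 288 [498.7 126.4] [533.5 133.5]
168 255 288 [498.5 121.6] [534.6 129. ]
172 256 286 [500.5 117.3] [533.5 124.1]
176 256 267 [501.5 112.8] [513.6 115.2]
180 256 267 [502.4 108.1] [514.6 110.6]
184 256 287 [503.4 103.5] [537.8 110.5]
188 256 288 [504.3  98.8] [539.9 106.1]
```

Request:
step_arm --plan '[[[0, 0.0028, -0.03, 0.02, -0.2, -0.3, 0], [0, 0.0028, -0.031, 0.035, 0, 0, -0.8], [0, 0.0028, -0.031, 0.035, 0, 0, -0.8], [0, 0.0028, -0.031, 0.035, 0, 0, 0], [0, 0, 0, 0.025, 0, 0, 0], [0, 0, 0, 0.02, 0, 0, 0]]]'

```text
t: 14.5
tool_pos: [491.7, 264.3, 79.2]
orientation: [[0.971, 0.238, 0.018], [0.238, -0.971, 0.004], [0.019, 0.0, -1.0]]
force: [-0.0, -0.2, 0.9]
opening: 0.999
```

Run:
```python
from h import *
st=settle(4);go(st,483.5,268.2,2,13.2)
```

```text
t14.70 [492.7 263.   81.5] yaw13.53 tilt fix rx,ry 0.02 -1.1 open1.000 F [ 0.1  0.5 -0.6] dq0.030 j [ 0.36  0.47 -0.39  0.69 -0.    1.69]
tool shift mm [-9.2 -7.2 79.3] turn 0.02 -1.1 0.33
```

Request:
step_arm --plan '[[[0, -0.005, -0.004, 0.01, 0, -0.6, 0.3], [0, -0.004, -0.003, 0.015, 0, -0.5, 0], [0, 0, 0, 0.02, 0, 0, 0], [0, 0, 0, 0.013, 0, 0, 0]]]'

```text
t: 15.03
tool_pos: [489.5, 269.9, 28.8]
orientation: [[0.974, 0.227, 0.014], [0.227, -0.974, 0.006], [0.015, -0.002, -1.0]]
force: [0.3, 0.4, 0.5]
opening: 0.997
```

Run:
```python
from h import *
st=settle(4);go(st,483.5,268.2,2,13.2)
```

```text
t15.23 [489.4 269.8  29.7] yaw13.13 tilt fix rx,ry -0.12 -0.79 open0.998 F [0.1 0.2 0.1] dq0.015 j [ 0.37  0.55 -0.43  0.58  0.    1.71]
tool shift mm [-6.5  0.3 27.6] turn -0.12 -0.79 -0.07
```

Request:
step_arm --plan '[[[0, -0.005, 0, 0.01, -0.1, -0.6, 0], [0, -0.003, 0, 0.01, 0, -0.4, 0], [0, 0, 0, 0.008, 0, 0, 0]]]'

```text
t: 15.48
tool_pos: [484.6, 269.1, 3.8]
orientation: [[0.974, 0.227, 0.002], [0.227, -0.974, 0.002], [0.002, -0.001, -1.0]]
force: [-0.5, -1.1, -0.7]
opening: 1.0
```

Run:
```python
from h import *
st=settle(4);go(st,483.5,268.2,2,13.2)
```

```text
t15.68 [484.4 269.    3.8] yaw13.11 tilt fix rx,ry -0.07 -0.08 open1.000 F [-0.4 -0.6 -0.2] dq0.011 j [ 0.37  0.59 -0.45  0.54  0.    1.72]
tool shift mm [-1.   0.6  1.8] turn -0.07 -0.08 -0.09
```

Request:
step_arm --plan '[[[0, -0.001, 0.001, 0.002, 0, 0, 0], [255, 0, 0, 0, 0, 0, 0], [255, 0, 0, 0, 0, 0, 0], [255, 0, 0, 0, 0, 0, 0], [255, 0, 0, 0, 0, 0, 0], [255, 0, 0, 0, 0, 0, 0], [255, 0, 0, 0, 0, 0, 0]]]'

```text
t: 16.27
tool_pos: [484.8, 268.1, 3.2]
orientation: [[0.974, 0.227, 0.004], [0.227, -0.974, 0.002], [0.004, -0.002, -1.0]]
force: [-0.4, -0.4, 1.3]
opening: 0.264
```

Run:
```python
from h import *
st=settle(4)
```

```text
t16.47 [484.8 268.1   3.2] yaw13.10 tilt fix rx,ry -0.09 -0.24 open0.267 F [-0.7 -0.3  4.1] dq0.002 j [ 0.37  0.58 -0.45  0.53  0.    1.71]
```

Request:
step_arm --plan '[[[255, 0, 0, -0.01, 0, 0, 0], [255, 0, 0, -0.02, 0, 0, 0], [255, 0, 0, -0.025, 0, 0, 0], [255, 0, 0, -0.03, 0, 0, 0], [255, 0, 0, -0.02, 0, 0, 0]]]'

```text
t: 16.88
tool_pos: [477.8, 266.1, 105.9]
orientation: [[0.974, 0.227, -0.013], [0.227, -0.974, -0.001], [-0.013, -0.002, -1.0]]
force: [0.2, 0.2, -3.9]
opening: 0.264
```

Run:
```python
from h import *
st=settle(4);go(st,485,1.5,110,-0.6)
s=take("wrist","w7");cv2.imwrite("pics/w7.png",s["pixels"][:,:,::-1])
```

```text
t17.08 [477.7 266.  103.6] yaw13.13 tilt fix rx,ry -0.12 0.73 open0.261 F [ 0.4  0.2 -3.4] dq0.030 j [ 0.37  0.45 -0.37  0.77  0.    1.71]
tool shift mm [-53.  259.2  -6.3] turn -0.12 0.73 13.73
```

View pics/w7.png

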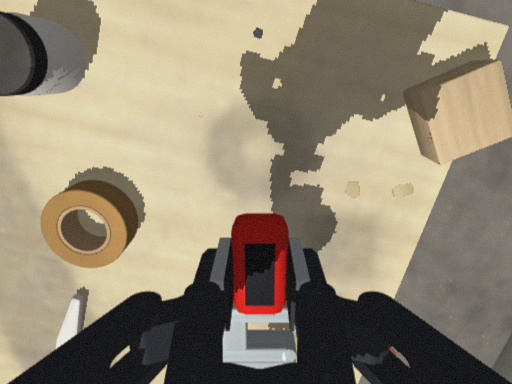

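Request:
step_arm --plan '[[[255, -0.006, 0.015, -0.002, 0, 0.4, 0], [255, -0.006, 0.025, -0.002, 0, 0.3, 0], [255, -0.006, 0.029, -0.001, 0, 0, 0], [255, -0.006, 0.029, -0.001, 0, 0, 0], [255, -0.006, 0.029, -0.001, 0, 0, 0], [255, -0.006, 0.029, 0, 0, 0, 0], [255, -0.006, 0.029, 0, 0, 0, 0], [255, -0.006, 0.029, 0, 0, 0, 0], [255, -0.005, 0.02, 0, 0, 0, 0], [255, 0, 0.012, 0, 0, 0, 2], [255, 0, 0, 0, 0, 0, 4], [255, 0, 0, 0, 0, 0, 4], [255, 0, 0, 0, 0, 0, 3]]]'

```text
t: 18.22
tool_pos: [462.8, 2.9, 85.1]
orientation: [[0.999, -0.006, -0.045], [-0.005, -1.0, 0.003], [-0.045, -0.003, -0.999]]
force: [0.5, 0.6, -3.0]
opening: 0.261
```

Run:
```python
from h import *
st=settle(4);go(st,485,1.5,110,-0.6)
```

```text
t18.42 [463.4   3.6  85.9] yaw0.05 tilt fix rx,ry -0.18 2.53 open0.264 F [-0.1  0.3 -3. ] dq0.010 j [-0.15  0.36 -0.57  0.69 -0.    1.42]
tool shift mm [ 20.5   2.  -25.1] turn -0.18 2.53 0.65
```

Request:
step_arm --plan '[[[255, 0.01, 0.001, -0.008, -0.1, 1, 0.3], [255, 0.01, 0.001, -0.008, -0.1, 1, 0.3], [255, 0.006, 0, -0.003, 0, 0.5, 0]]]'

```text
t: 18.67
tool_pos: [490.0, 2.1, 103.7]
orientation: [[1.0, -0.007, -0.001], [-0.007, -1.0, -0.0], [-0.001, 0.0, -1.0]]
force: [0.9, 0.6, -2.9]
opening: 0.262
```

Run:
```python
from h import *
st=settle(4);go(st,493,1.5,80,-0.6)
s=take("wrist","w8");c=take("scene","s8")
cv2.imwrite("pics/s8.png",np.vstack([cv2.resize(c["pixels"][140:215,215:315,::-1],None,fx=5,fy=5,interpolation=cv2.INTER_CUBIC)]))
# prediction of landmarks if bar were at TCP-related pose
p=st["tool_pos"];R=st["orientation"];o=p-99*np.array([-R[1,0],R[0,0],0]);o[2]=p[2]-3.2
print("bar origin",o)
r=c["pixels"].astype(int);m=((r[:,:,0]>110)&(r[:,:,1]<60)&(r[:,:,2]<70)).astype(np.uint8);m[:100]=0;m[230:]=0
n,l,stt,ce=cv2.connectedComponentsWithStats(m)
for i in range(1,n):
    if stt[i,4]>8:print("red",ce[i],stt[i])
print("pred cap",proj(c,o+[0,0,67]))
```

```text
t18.87 [488.2   2.3 102.8] yaw-0.43 tilt fix rx,ry -0.02 0.25 open0.266 F [-0.2  0.2 -3.1] dq0.018 j [-0.15  0.35 -0.53  0.7  -0.    1.43]
tool shift mm [ 4.9  0.8 22.7] turn -0.02 0.25 0.17
bar origin [487.50227841 -96.68513215  99.56155176]
red [268.52941176 159.82352941] [264 159   9   3  17]
red [247.05263158 166.94736842] [245 165   6   5  19]
pred cap [268.80993324 160.22760547]
```

Request:
step_arm --plan '[[[255, 0.002, 0.001, 0.01, 0, 0.2, 0.2], [255, 0, 0, 0.015, 0, 0, 0], [255, 0, 0, 0.01, 0, 0, 0]]]'

```text
t: 19.22
tool_pos: [490.5, 1.2, 68.1]
orientation: [[1.0, -0.011, 0.001], [-0.011, -1.0, -0.0], [0.001, 0.0, -1.0]]
force: [-0.5, 1.2, -3.7]
opening: 0.264
```

Run:
```python
from h import *
st=settle(4);go(st,493,1.5,43,-0.6)
```

```text
t19.42 [490.7   1.2  68.9] yaw-0.62 tilt fix rx,ry 0.01 -0.05 open0.266 F [-0.3 -0.1 -3.1] dq0.015 j [-0.15  0.4  -0.56  0.61 -0.    1.43]
tool shift mm [ 2.3 -0.4 25.9] turn 0.01 -0.05 -0.02
```

Request:
step_arm --plan '[[[255, 0.001, 0, 0.008, 0, 0, 0], [255, 0.001, 0, 0.008, 0, 0, 0], [255, 0, 0, 0.007, 0, 0, 0]]]'

```text
t: 19.67
tool_pos: [495.6, 0.8, 47.3]
orientation: [[1.0, -0.011, 0.007], [-0.011, -1.0, -0.001], [0.007, 0.001, -1.0]]
force: [0.6, -0.8, -3.4]
opening: 0.267
```

Run:
```python
from h import *
st=settle(4);go(st,493,1.5,42,-0.6)
s=take("wrist","w9");cv2.imwrite("pics/w9.png",s["pixels"][:,:,::-1])
```

```text
t19.87 [494.4   0.9  47.1] yaw-0.62 tilt fix rx,ry 0.04 -0.25 open0.265 F [-0.  -0.2 -3.5] dq0.011 j [-0.15  0.43 -0.58  0.56 -0.    1.43]
tool shift mm [-1.5 -0.6  5.1] turn 0.04 -0.25 -0.02
```

Request:
step_arm --plan '[[[255, -0.001, 0, 0.002, 0, -0.2, 0], [255, 0, 0, 0.002, 0, 0, 0], [255, 0, 0, 0.001, 0, 0, 0]]]'

```text
t: 20.17
tool_pos: [494.5, 0.8, 42.9]
orientation: [[1.0, -0.011, 0.003], [-0.011, -1.0, -0.001], [0.003, 0.001, -1.0]]
force: [0.4, 0.7, -2.9]
opening: 0.265
```

Run:
```python
from h import *
st=settle(4);go(st,493,1.5,41.7,-0.6)
c=take("scene","s9");t=take("top","t9")
o,z=np.vstack([cv2.resize(c["pixels"][150:210,225:325,::-1],None,fx=5,fy=5,interpolation=cv2.INTER_CUBIC)]),cv2.resize(t["pixels"][135:190,225:325,::-1],None,fx=5,fy=5,interpolation=cv2.INTER_CUBIC)
cv2.imwrite("pics/x9.png",np.vstack([o,z]))
```

```text
t20.37 [494.4   0.8  43. ] yaw-0.61 tilt fix rx,ry 0.06 -0.16 open0.263 F [ 0.1  0.2 -3.4] dq0.002 j [-0.15  0.44 -0.58  0.55 -0.    1.43]
tool shift mm [-1.4 -0.7  1.3] turn 0.06 -0.16 -0.01
```

Request:
step_arm --plan '[[[255, 0, 0, 0.0015, 0, -0.1, 0], [255, 0.003, 0, 0.001, 0, 0, 0], [255, 0.003, 0, 0, 0, 0, 0], [255, 0.002, 0, 0, 0, 0, 0]]]'

```text
t: 20.8
tool_pos: [497.2, 0.6, 42.0]
orientation: [[1.0, -0.012, -0.008], [-0.012, -1.0, -0.003], [-0.008, 0.003, -1.0]]
force: [0.2, -0.9, -2.7]
opening: 0.265
```

Run:
```python
from h import *
st=settle(4);go(st,531,1.0,41.7,-0.6)
s=take("wrist","w10");cv2.imwrite("pics/w10.png",np.vstack([s["pixels"][180:,100:420,::-1]]))
```

```text
t21.00 [498.1   0.6  41.8] yaw-0.68 tilt fix rx,ry 0.16 0.38 open0.265 F [-1.9  0.9  1. ] dq0.002 j [-0.14  0.45 -0.56  0.56 -0.    1.44]
tool shift mm [32.9 -0.8 -0.1] turn 0.16 0.38 -0.08
```

Request:
step_arm --plan '[[[255, 0.004, -0.0003, 0, 0.1, 0.4, 0], [255, 0.004, 0, 0, 0, 0, 0], [255, 0.004, 0, 0, 0, 0, 0], [255, 0.004, 0, 0, 0, 0, 0]]]'

```text
t: 21.38
tool_pos: [512.6, 0.5, 41.7]
orientation: [[1.0, -0.013, -0.003], [-0.013, -1.0, -0.002], [-0.003, 0.002, -1.0]]
force: [-3.8, 0.0, 2.4]
opening: 0.265
```

Run:
```python
from h import *
st=settle(3);go(st,531,1.0,41.7,-0.6)
```

```text
t21.53 [5.14e+02 5.00e-01 4.17e+01] yaw-0.71 tilt fix rx,ry 0.1 0.02 open0.264 F [ 0.  -0.3 -1.2] dq0.006 j [-0.14  0.47 -0.52  0.57 -0.    1.44]
tool shift mm [17.  -0.8  0. ] turn 0.1 0.02 -0.11
```

Request:
step_arm --plan '[[[255, 0.004, -0.0004, 0, 0.1, 0, 0], [255, 0.004, 0, 0, 0, 0, 0], [255, 0.004, 0, 0, 0, 0, 0], [255, 0.003, 0, 0, 0, 0, 0], [255, 0.002, 0, 0, 0, 0, 0]]]'

```text
t: 21.95
tool_pos: [530.6, 0.5, 41.8]
orientation: [[1.0, -0.013, -0.004], [-0.013, -1.0, -0.001], [-0.004, 0.001, -1.0]]
force: [-2.7, 0.2, 1.6]
opening: 0.266
```

Run:
```python
from h import *
st=settle(3);go(st,531,1.0,41.7,-0.6)
```

```text
t22.10 [5.309e+02 5.000e-01 4.180e+01] yaw-0.73 tilt fix rx,ry 0.04 0.16 open0.265 F [-0.3  0.2  0.5] dq0.006 j [-0.14  0.5  -0.48  0.6  -0.    1.45]
tool shift mm [ 0.1 -0.5  0.1] turn 0.04 0.16 -0.13
```

Push gently to the stop.

Request:
step_arm --plan '[[[255, 0.002, 0, 0, 0, 0, 0], [255, 0.002, 0, 0, 0, 0, 0], [255, 0.002, 0, 0, 0, 0, 0]]]'

```text
t: 22.35
tool_pos: [531.0, 0.6, 41.7]
orientation: [[1.0, -0.014, -0.013], [-0.014, -1.0, -0.001], [-0.013, 0.002, -1.0]]
force: [-8.0, -0.5, 8.4]
opening: 0.264
```

Run:
```python
from h import *
st=settle(3)
```

```text
t22.50 [531.    0.6  41.6] yaw-0.78 tilt fix rx,ry 0.09 0.76 open0.263 F [-6.9  0.6  9. ] dq0.003 j [-0.14  0.51 -0.46  0.61 -0.    1.45]
```

Request:
step_arm --plan '[[[255, -0.001, 0, -0.0005, 0, 0.3, 0], [60, 0, 0, 0, 0, 0, 0], [0, 0, 0, 0, 0, 0, 0], [0, 0, 0, 0, 0, 0, 0], [0, 0, 0, 0, 0, 0, 0], [0, 0, 0, -0.01, 0, 0.3, 0], [0, 0, 0, -0.02, 0, 0, 0], [0, 0, 0, -0.03, 0, 0, 0], [0, 0, 0, -0.03, 0, 0, 0], [0, 0, 0, -0.02, 0, 0, 0]]]'

```text
t: 23.33
tool_pos: [528.4, 1.1, 153.4]
orientation: [[1.0, -0.013, -0.008], [-0.013, -1.0, -0.0], [-0.008, 0.001, -1.0]]
force: [0.5, 0.5, 0.2]
opening: 0.996
```

Run:
```python
from h import *
st=settle(4);go(st,530,-98.3,150,90)
c=take("scene","s11");t=take("top","t11")
for nm,s in(("scene",c),("top",t)):
    r=s["pixels"].astype(int);m=((r[:,:,0]>110)&(r[:,:,1]<60)&(r[:,:,2]<70)).astype(np.uint8);m[:100]=0;m[230:]=0
    n,l,stt,ce=cv2.connectedComponentsWithStats(m)
    for i in range(1,n):
        if stt[i,4]>6:print(nm,"red",ce[i],stt[i])
print("pred",proj(c,[530,-98,105.5]),proj(t,[530,-98,105.5]),"handle",proj(c,[531,1,60.5]))
```

```text
t23.53 [528.2   1.1 151.3] yaw-0.72 tilt fix rx,ry 0.03 0.44 open1.002 F [ 0.1 -0.5 -0. ] dq0.033 j [-0.14  0.36 -0.36  0.86 -0.    1.45]
tool shift mm [ 3.  99.4  1.4] turn 0.03 0.44 -90.72
scene red [276.   172.75] [272 172   8   3  16]
scene red [251.7   178.325] [246 176  12   6  40]
top red [262.88888889 158.42222222] [259 155   9   9  45]
pred [276.57100401 172.98191466] [263.79779309 158.46573676] handle [252.44209221 176.48697036]
```

Request:
step_arm --plan '[[[0, 0, 0.02, 0, 0, 0.4, 0], [0, 0, 0.03, 0, 0, 0, 0], [0, 0, 0.03, 0, 0, 0, 0], [0, 0, 0.015, -0.005, 0, 0, -5], [0, 0, 0, 0, 0, 0, -7], [0, 0, 0, 0, 0, 0, -7], [0, 0, 0, 0, 0, 0, -7], [0, 0, 0, 0, 0, 0, -7], [0, 0, 0, 0, 0, 0, -7], [0, 0, 0, 0, 0, 0, -7], [0, 0, 0, 0, 0, 0, -7], [0, 0, 0, 0, 0, 0, -7], [0, 0, 0, 0, 0, 0, -7], [0, 0, 0, 0, 0, 0, -7], [0, 0, 0, 0, 0, 0, -7], [0, 0, 0, 0, 0, 0, -7], [0, 0, 0, 0, 0, 0, -7], [0, 0, 0, 0, 0, 0, -7], [0, 0, 0, 0, 0, 0, -7], [0, 0, 0, 0, 0, 0, -7]]]'

```text
t: 25.3
tool_pos: [504.8, -92.4, 124.6]
orientation: [[-0.491, 0.869, -0.057], [0.87, 0.493, 0.017], [0.043, -0.041, -0.998]]
force: [1.1, 0.1, 0.7]
opening: 1.002
```

Request:
step_arm --plan '[[[0, 0, 0, 0, 0, 0, -7], [0, 0, 0, 0, 0, 0, -7], [0, 0, 0, 0, 0, 0, -7], [0, 0, 0, 0, 0, 0, -7], [0, 0, 0, 0, 0, 0, -7], [0, 0, 0, 0, 0, 0, -7], [0, 0, 0, 0, 0, 0, -7], [0, 0, 0, 0, 0, 0, -7], [0, 0, 0, 0, 0, 0, -7], [0, 0, 0, 0, 0, 0, -7], [0, 0, 0, 0, 0, 0, -7], [0, 0, 0, 0, 0, 0, -7], [0, 0, 0, 0, 0, 0, -7], [0, 0, 0, 0, 0, 0, -7], [0, 0, 0, 0, 0, 0, -7], [0, 0, 0, 0, 0, 0, -7]]]'

```text
t: 26.63
tool_pos: [486.4, -86.5, 100.9]
orientation: [[-0.585, -0.805, -0.101], [-0.81, 0.585, 0.032], [0.033, 0.101, -0.994]]
force: [-0.4, -0.2, -0.2]
opening: 0.996
```

Run:
```python
from h import *
st=settle(4);go(st,530,-98.2,130,-152)
```

```text
t26.83 [486.9 -86.7 101.5] yaw-126.36 tilt fix rx,ry 5.68 -1.93 open0.999 F [0.2 0.3 0.5] dq0.007 j [-0.32  0.43 -0.41  0.84 -0.   -2.83]
tool shift mm [-15.3 -38.4 -33. ] turn 5.68 -1.93 25.64
```

Request:
step_arm --plan '[[[0, 0, 0, -0.018, 2, -0.7, 0], [0, 0, 0, -0.016, 2, -0.7, 0], [0, -0.006, -0.015, 0, 1.5, -0.5, 0], [0, -0.005, -0.012, 0, 0, 0, 0], [0, -0.003, -0.006, 0, 0, 0, 0]]]'

```text
t: 27.25
tool_pos: [524.7, -96.2, 133.3]
orientation: [[-0.604, -0.797, -0.002], [-0.797, 0.604, 0.001], [0.0, 0.003, -1.0]]
force: [0.3, -0.4, 0.5]
opening: 1.002
```

Run:
```python
from h import *
st=settle(4);go(st,530,-98.2,115,-126)
```

```text
t27.45 [522.5 -95.5 132.3] yaw-127.09 tilt fix rx,ry 0.37 -0.1 open0.998 F [-0.5 -0.5 -0.6] dq0.014 j [-0.32  0.39 -0.38  0.81  0.   -2.81]
tool shift mm [-2.4 -7.7 17.3] turn 0.37 -0.1 -1.09
```

Request:
step_arm --plan '[[[0, -0.0015, -0.005, 0.005, 0.3, 0, 0], [0, -0.001, -0.003, 0.012, 0.1, 0, 0], [0, 0, 0, 0.015, 0, 0, 0], [0, 0, 0, 0.012, 0, 0, 0]]]'

```text
t: 27.78
tool_pos: [531.6, -98.8, 87.0]
orientation: [[-0.604, -0.797, 0.002], [-0.797, 0.604, -0.003], [0.001, -0.003, -1.0]]
force: [0.1, -0.0, -0.4]
opening: 1.0
```

Run:
```python
from h import *
st=settle(4);go(st,530,-98.2,73,-127)
```

```text
t27.98 [531.3 -98.7  87.9] yaw-127.17 tilt fix rx,ry -0.15 -0.08 open0.999 F [0.2 0.9 0.6] dq0.018 j [-0.32  0.45 -0.41  0.71 -0.   -2.81]
tool shift mm [ 0.4  1.4 14.9] turn -0.15 -0.08 -0.17
```

Request:
step_arm --plan '[[[0, 0, 0.001, 0.006, 0, 0, 0], [0, 0, 0, 0.005, 0, 0, 0], [0, 0, 0, 0.001, 0, 0, 0]]]'

```text
t: 28.23
tool_pos: [532.1, -98.6, 77.0]
orientation: [[-0.604, -0.797, 0.005], [-0.797, 0.604, -0.004], [0.0, -0.006, -1.0]]
force: [0.3, -0.2, 1.0]
opening: 1.002
```

Run:
```python
from h import *
st=settle(3);go(st,530,-98.2,73,-127)
```

```text
t28.38 [532.2 -98.7  77.5] yaw-127.18 tilt fix rx,ry -0.36 -0.01 open0.998 F [ 1.1  0.8 -0.8] dq0.004 j [-0.32  0.46 -0.43  0.68 -0.   -2.81]
tool shift mm [0.9 2.  4.5] turn -0.36 -0.01 -0.18
```

Request:
step_arm --plan '[[[0, 0.001, 0.002, 0.004, -0.3, 0, 0], [220, 0, 0, 0, 0, 0, 0], [220, 0, 0, 0, 0, 0, 0], [220, 0, 0, 0, 0, 0, 0], [220, 0, 0, 0, 0, 0, 0], [220, 0, 0, 0, 0, 0, 0]]]'

```text
t: 28.88
tool_pos: [530.3, -98.5, 73.9]
orientation: [[-0.604, -0.797, 0.002], [-0.797, 0.604, -0.001], [-0.0, -0.002, -1.0]]
force: [-0.5, -0.7, -0.2]
opening: 0.407
```

Run:
```python
from h import *
st=settle(4);go(st,530,-98.2,73,-127);print(st["torque"].round(2))
```

```text
t29.08 [530.3 -98.5  73.9] yaw-127.18 tilt fix rx,ry -0.1 0.01 open0.400 F [-0.4  0.2  0.2] dq0.002 j [-0.32  0.46 -0.43  0.67 -0.   -2.81]
tool shift mm [-0.   0.4  0.9] turn -0.1 0.01 -0.18
[-0.03  0.11 -0.02]
```

Request:
step_arm --plan '[[[220, 0, 0, 0, 0, 0, 5], [220, 0, 0, 0, 0, 0, 6.5], [220, 0, 0, 0, 0, 0, 6.5], [220, 0, 0, 0, 0, 0, 6.5], [220, 0, 0, 0, 0, 0, 6.5], [220, 0, 0, 0, 0, 0, 4]]]'

```text
t: 29.58
tool_pos: [529.1, -99.4, 73.7]
orientation: [[-0.96, -0.279, -0.001], [-0.279, 0.96, -0.003], [0.002, -0.003, -1.0]]
force: [-1.2, 0.2, 0.3]
opening: 0.406
```

Run:
```python
from h import *
st=settle(3);go(st,530,-98.4,73.9,0);print(st["torque"].round(2))
```

```text
t29.73 [529.2 -99.4  73.8] yaw-163.41 tilt fix rx,ry -0.17 -0.1 open0.401 F [-0.8 -0.4  1. ] dq0.011 j [-0.32  0.46 -0.43  0.68 -0.   -2.18]
tool shift mm [-1.1  0.7 -0.1] turn -0.17 -0.1 -163.41
[-0.08  0.14 -0.05]
```

Request:
step_arm --plan '[[[220, -0.001, 0.0007, 0, -0.1, 0, 5], [220, 0, 0, 0, 0, 0, 7], [220, 0, 0, 0, 0, 0, 7], [220, 0, 0, 0, 0, 0, 7], [220, 0, 0, 0, 0, 0, 7], [220, 0, 0, 0, 0, 0, 7], [220, 0, 0, 0, 0, 0, 7], [220, 0, 0, 0, 0, 0, 7], [220, 0, 0, 0, 0, 0, 4]]]'

```text
t: 30.48
tool_pos: [527.4, -98.1, 73.2]
orientation: [[-0.735, 0.678, -0.006], [0.678, 0.735, -0.002], [0.003, -0.006, -1.0]]
force: [-1.2, -0.5, 0.5]
opening: 0.406
```

Run:
```python
from h import *
st=settle(3);go(st,530,-98.4,73.9,0);print(st["torque"].round(2))
```

```text
t30.63 [527.6 -98.2  73.2] yaw137.65 tilt fix rx,ry -0.31 -0.17 open0.404 F [-0.1  0.1  1. ] dq0.003 j [-0.32  0.47 -0.43  0.68 -0.   -1.15]
tool shift mm [-1.9  1.5 -0.7] turn -0.31 -0.17 137.65
[-0.02  0.16  0.04]
```

Request:
step_arm --plan '[[[220, -0.0019, 0.0017, -0.0005, -0.3, -0.1, 3], [220, -0.0003, 0.0003, 0, 0, 0, 7], [220, 0, 0.0003, 0, 0, 0, 7], [220, 0, 0.0003, 0, 0, 0, 7], [220, 0, 0.0003, 0, 0, 0, 7], [220, 0, 0.0003, 0, 0, 0, 7], [220, 0, 0.0003, 0, 0, 0, 7], [220, 0, 0.0003, 0, 0, 0, 7], [220, 0, 0, 0, 0, 0, 4]]]'

```text
t: 31.38
tool_pos: [527.3, -96.2, 73.1]
orientation: [[0.161, 0.987, -0.01], [0.987, -0.161, 0.003], [0.001, -0.011, -1.0]]
force: [-0.9, 1.0, 2.8]
opening: 0.407
```

Run:
```python
from h import *
st=settle(3);go(st,530,-98.4,73.9,0);print(st["torque"].round(2))
```

```text
t31.53 [527.4 -96.2  73.1] yaw81.07 tilt fix rx,ry -0.59 -0.06 open0.402 F [-0.8  1.5  3.2] dq0.001 j [-0.32  0.47 -0.43  0.69 -0.   -0.16]
tool shift mm [-1.8  2.9 -0.8] turn -0.59 -0.06 81.07
[ 0.23  0.33 -0.05]
```

Request:
step_arm --plan '[[[220, -0.0018, 0.0028, -0.0005, -0.5, 0, 3], [220, 0, 0.0005, 0, 0, 0, 7], [220, 0, 0.0005, 0, 0, 0, 7], [220, 0, 0.0005, 0, 0, 0, 7], [220, 0, 0.0005, 0, 0, 0, 7], [220, 0, 0, 0, 0, 0, 4]]]'

```text
t: 32.03
tool_pos: [527.8, -94.8, 73.4]
orientation: [[0.695, 0.719, -0.008], [0.719, -0.695, 0.009], [0.001, -0.012, -1.0]]
force: [-0.1, 0.5, 0.5]
opening: 0.403
```

Run:
```python
from h import *
st=settle(3);go(st,530,-98.4,73.9,0);print(st["torque"].round(2))
```

```text
t32.18 [527.7 -94.8  73.3] yaw46.26 tilt fix rx,ry -0.7 -0.07 open0.400 F [-1.2  1.4  1.1] dq0.002 j [-0.32  0.47 -0.43  0.69  0.01  0.44]
tool shift mm [-1.   4.1 -0.6] turn -0.7 -0.07 46.26
[0.21 0.11 0.02]
```

Request:
step_arm --plan '[[[220, 0, 0, 0, -0.4, 0, 4], [220, 0, 0, 0, 0, 0, 7], [220, 0, 0, 0, 0, 0, 7], [220, 0, 0, 0, 0, 0, 7], [220, 0, 0, 0, 0, 0, 7], [220, 0, 0, 0, 0, 0, 4]]]'

```text
t: 32.68
tool_pos: [529.0, -94.0, 73.4]
orientation: [[0.985, 0.175, -0.0], [0.175, -0.985, 0.006], [0.001, -0.006, -1.0]]
force: [-0.5, 1.4, 1.7]
opening: 0.399
```

Run:
```python
from h import *
st=settle(3);print(st["torque"].round(2))
```

```text
t32.83 [529.  -94.   73.4] yaw10.36 tilt fix rx,ry -0.35 -0.05 open0.404 F [-0.5  1.4  0.9] dq0.001 j [-0.32  0.46 -0.43  0.68  0.01  1.07]
[0.12 0.03 0.01]
```

Request:
step_arm --plan '[[[220, 0, 0, 0, -0.2, 0, 4], [220, 0, 0, 0, 0, 0, 7], [220, 0, 0, 0, 0, 0, 7], [220, 0, 0, 0, 0, 0, 7], [220, 0, 0, 0, 0, 0, 7], [220, 0, 0, 0, 0, 0, 4]]]'

```text
t: 33.33
tool_pos: [530.6, -94.2, 73.6]
orientation: [[0.9, -0.436, 0.003], [-0.436, -0.9, 0.003], [0.002, -0.004, -1.0]]
force: [0.5, 0.6, 0.6]
opening: 0.404
```

Run:
```python
from h import *
st=settle(3);print(st["torque"].round(2))
```

```text
t33.48 [530.5 -94.2  73.6] yaw-25.54 tilt fix rx,ry -0.22 -0.09 open0.410 F [-0.8  0.7  0.7] dq0.002 j [-0.31  0.46 -0.43  0.67  0.    1.7 ]
[0.1  0.06 0.01]
```

Request:
step_arm --plan '[[[220, 0, 0, 0, -0.1, 0, 4], [220, 0, 0, 0, 0, 0, 7], [220, 0, 0, 0, 0, 0, 7], [220, 0, 0, 0, 0, 0, 7], [220, 0, 0, 0, 0, 0, 7], [220, 0, 0, 0, 0, 0, 4]]]'

```text
t: 33.98
tool_pos: [531.7, -95.2, 73.9]
orientation: [[0.473, -0.881, 0.004], [-0.881, -0.473, -0.0], [0.002, -0.004, -1.0]]
force: [0.4, -0.5, 1.2]
opening: 0.401
```

Run:
```python
from h import *
st=settle(3);print(st["torque"].round(2))
```

```text
t34.13 [531.7 -95.2  73.9] yaw-61.44 tilt fix rx,ry -0.2 -0.14 open0.404 F [ 1.4 -0.7  0.4] dq0.001 j [-0.31  0.46 -0.43  0.67  0.    2.33]
[0.03 0.08 0.05]
```

Request:
step_arm --plan '[[[60, 0, 0, 0, 0, 0, 0], [60, 0, 0, 0, 0, 0, 0], [60, 0, 0, 0, 0, 0, 0], [60, 0, 0, 0, 0, 0, 0], [60, 0, 0, -0.01, 0, 0, 0], [60, 0, 0, -0.02, 0, 0, 0], [60, 0, 0, -0.03, 0, 0, 0], [60, 0, 0, -0.035, 0, 0, 0], [60, 0, 0, -0.035, 0, 0, 0]]]'

```text
t: 34.88
tool_pos: [524.9, -93.5, 202.1]
orientation: [[0.488, -0.873, -0.013], [-0.873, -0.488, 0.004], [-0.01, 0.009, -1.0]]
force: [1.3, -0.2, 0.3]
opening: 0.766
```

Run:
```python
from h import *
st=settle(4);go(st,500,-150,240,-61)
s=take("wrist","w12")
p=proj(s,[529.5,-97,105]);print(p)
c=take("scene","s12")
r=c["pixels"].astype(int);m=((r[:,:,0]>110)&(r[:,:,1]<60)&(r[:,:,2]<70)).astype(np.uint8);m[:100]=0;m[230:]=0
n,l,stt,ce=cv2.connectedComponentsWithStats(m)
for i in range(1,n):
    if stt[i,4]>6:print("red",ce[i],stt[i])
cv2.imwrite("pics/w12.png",s["pixels"][:,:,::-1])
```

```text
t35.08 [526.7 -94.1 202.3] yaw-60.79 tilt fix rx,ry 0.32 0.35 open0.767 F [-0.2  0.1 -0.6] dq0.049 j [-0.31  0.33 -0.27  0.98  0.    2.32]
tool shift mm [ 35.5  50.8 -37.6] turn 0.32 0.35 0.21
[264.15364997 184.70847055]
red [275.5  171.75] [272 171   8   3  16]
red [251.89189189 177.64864865] [246 175  12   6  37]
```

Free, and the bar is still at home in the scene view (it has lifted slightly, as it should). I'll use the last picture on the wrist view.

View pics/w12.png

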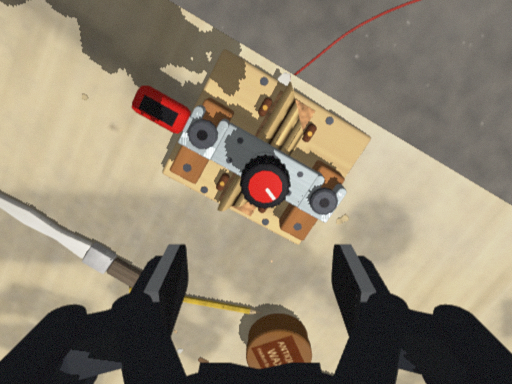

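Run:
```python
from h import *
def mark(s,box,name):
    x0,y0,x1,y1=box;hsv=cv2.cvtColor(s["pixels"],cv2.COLOR_RGB2HSV).astype(int)[y0:y1,x0:x1]
    red=(((hsv[:,:,0]<10)|(hsv[:,:,0]>168))&(hsv[:,:,1]>140)&(hsv[:,:,2]>90)).astype(np.uint8)
    cs,_=cv2.findContours(red,0,1);c=max(cs,key=cv2.contourArea);h=cv2.convexHull(c);k=np.zeros_like(red);cv2.fillPoly(k,[h],1)
    k=cv2.dilate(k,np.ones((3,3)));(cx,cy),rad=cv2.minEnclosingCircle(c)
    w=((k>0)&(hsv[:,:,1]<120)&(hsv[:,:,2]>150))
    ys,xs=np.where(w);p=np.array([xs.mean()+x0,ys.mean()+y0]);a=onz(s,(cx+x0,cy+y0),66 if name=="w6" else 107);b=onz(s,p,66 if name=="w6" else 107)
    print(name,len(xs),"c",(cx+x0,cy+y0),rad,"axis",a.round(1),"mark ang",np.degrees(np.arctan2(*(b-a)[1::-1])).round(1),"len",np.linalg.norm(b-a).round(1))
mark(load("w6.pkl"),(245,105,305,165),"w6")
mark(load("w12.pkl"),(220,140,310,230),"w12")
```

```text
w6 34 c (273.56338119506836, 133.64788818359375) 13.819528579711914 axis [506.4 171.5  66. ] mark ang -165.7 len 6.9
w12 59 c (264.6119689941406, 186.20849609375) 17.195911407470703 axis [529.2 -97.5 107. ] mark ang -116.1 len 7.1
```

Run:
```python
from plant import ctrl
print(ctrl.sign_off(),ctrl.get_state()["t"])
```

```text
the job is handed in; nothing more can be done
the job is handed in; nothing more can be done
```

The job is handed in at about 35 s of the 72 s allowed. The moulding is laid and released in the bed, the bar is home on both studs, and the knob has been turned clockwise past the clutch. The simulator gives no verdict.

**What I did**
- **Moulding:** my first grasp closed too high, on the moulding's step, so I opened and took it again lower. I then laid it centred between the guides and let it go.
- **Bar:** I carried it by its red handle and set it on the blocks at about press x = -35 mm. I slid it along +x until it stopped on the studs, with about 7 N of push, at the expected home position to within 1 mm.
- **Knob:** I turned it in one grasp, about 5.1 rad in all, then opened the gripper and lifted clear.

**Last checks**
- **Knob turn:** the cap mark shows about 296° turned against about 294° by the wrist, so the knob did not slip in the fingers. With the spindle stopping at 3.6 rad at most, that means at least 1.5 rad of clutch slip.
- **Bar:** the last wrist picture shows both stud heads over the slots and the moulding in the bed under the bar. In the scene view the red marks on the bar sit about one pixel higher than before tightening, which fits its float up against the heads.
- **Robot:** the gripper is free, with no force on it.

**What I could not check, or what disagreed**
- I could not read the pad force or the clutch angle directly; both are inferred from the knob turn and the bar's rise.
- The top camera put the press and moulding about 8 to 9 mm off in y at first. I used the wrist view, which the scene view matched to about 2 mm.
- During an unloaded wrist turn the tool sagged to about knob height. It touched nothing, and I corrected it before grasping the knob.

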